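# Make up a feed-disc pack for the twisting machine

### The arm

A 6-joint arm with a two-finger parallel gripper is mounted at the origin on the work surface. World frame = base frame: x ahead of the robot, y to its left, z up, the work surface at z = 0. Lengths are in m, angles in rad, forces in N, time in s.
With the tool pointing down it reaches from about 0.375 to 0.975 m from the base axis. Payload 3.8 kg.
Tool frame: the origin (TCP) lies midway between the tips of the shut fingers; the grasp point (between the pads) lies 19 mm behind it; z points along the fingers, y is the direction in which the jaws open and shut (so a half turn about z gives the same grasp; the last joint's range is limited). The gripper opens to 85 mm and grips with 20 to 120 N. Pads are 22 mm wide; open, the fingers measure 114 mm over their backs; the gripper's body (76 mm by 85 mm) begins 54 mm behind the grasp point. The pads swing forward as they close: fully open they stand 13 mm farther back than shut.
Start: joints at [1.301, 0.264, 1.604, -0, 1.274, -0.037], TCP at [0.156, 0.657, 0.231] pointing down, gripper open.
Joint ranges: [-2.63, 2.63], [-0.94, 2.18], [0.31, 2.57], [-1.31, 4.45], [0, 2.66], [-2.55, 2.55]. Speed limits (rad/s): [2.57, 2.57, 3.14, 3.14, 3.14, 3.14].

### API

Orientations are given as a rotation vector (axis times angle).
In Python, from workcell import bot gives the robot as it stands.
- The arm moves only by the tool arm_command, never from a script. Its argument "targets" is text: rows parted by semicolons, each of 7 numbers parted by spaces: the shift along the tool's x, y, z in mm, then the turn, a rotation vector about the tool's x, y, z in degrees, then the opening, from 0 (shut) to 1 (fully open). A call has 1 to 10 rows; each row is the pose to reach, as a shift and turn from the pose commanded when the call began, along the tool's axes at that moment; what a row does not reach only later rows make up. A row lasts 1/12 s, in which the tool goes at most 41.7 mm and 7.16 degrees, less where a joint would pass 70% of its speed; a pose out of reach is approached as far as the arm can. A call with a gripper value outside its range is refused whole. The fingers move at their own pace and stop on an object; "newtons" is the grip in N (left out, the last holds). Time passes only in rows, so rows that repeat a pose let the fingers close. It gives the time, the measured TCP pose, the force and the opening at its end, in the units of the state.
- bot.read_state(): the state, without advancing time (a new reading comes with each control period).
- bot.read_camera(name): name is "side" or "top"; returns (picture, depth): 480x640x3 uint8, blue, green, red; 480x640 float32, m along the optical axis (not along the pixel's ray), 0 where there is no reading.
- bot.camera_params(name): a dict with "fov_y" (degrees; the focal length in pixels is half the picture's height over the tangent of half this angle, whatever the lens; pixels are square), "cx", "cy" (the principal point, pixels), "xyz" and "rotation" of the camera in the world. Camera axes: x right, y up, looking along -z (the intrinsics and any distortion apply to the point x, -y, -z); pixel columns grow to the right and rows downward; lengths in m; the calibration is good to about 2 mm. A picture is of the moment at which its call begins. camera_params takes no time and is no camera call.
- bot.finish_job(): hands the job in, once; it reports no verdict.
The state is a dict: "time": time; "q": joint angles; "joint_vel": joint speeds; "joint_torque": joint torques, N m; "tool_pos": TCP position; "tcp_rot": TCP orientation; "wrist_force": force on the tool from outside, world axes, zero at the start; "torque": the same for the moment, N m; "width": opening from 0.0 (shut) to 1.0 (fully open).
Only numpy, scipy, OpenCV 4.12 (cv2) and the standard library are available. Lean on these libraries where they do the work, as an engineer would, in place of code of your own. Each camera call takes 0.05 s, during which the arm holds its last target.

### The job

Make up a feed-disc pack: slide back the chest covers, without lifting them off, until you find the pocket with the arbor pin, stack every feed disc on the bench flat on the carrier with the holes lined up over its bore while it stands at the loading mark, and put the pin down through all of them, fully home in the bore. Then slide the carrier along its plate, without lifting it, onto the middle of the other mark, and slide all covers shut again. Leave the spool, oil bottle, wrench, mug and screwdriver where they are.

Things in the scene. Friction and masses are not known exactly. Their poses are not given: they have to be found in the camera images.
- chest: fixed green parts chest, 214 (x) x 246 (y) x 132 mm high; origin centre of its underside. Three pockets in a row along its y at x = -49 mm, y = -78, 0, +78 mm: each an open recess 84 (x) x 60 (y) mm, 42 mm deep from the chest top, with a square 20 mm socket going down from the middle of the recess floor to 6 mm above the bench. Behind the pockets (+x) the top is a flat ledge. 6 mm ribs run along x between the covers and 6 mm lips close both ends.
- pocket0 (a point): centre of the mouth of pocket 0 on the chest top (132 mm above the bench)
- pocket1 (a point): centre of the mouth of pocket 1 on the chest top (132 mm above the bench)
- pocket2 (a point): centre of the mouth of pocket 2 on the chest top (132 mm above the bench)
- cover0: loose steel cover plate of pocket0: 100 mm (its x) by 70 mm (its y) by 6 mm, with an upright black grip bar on its middle, 14 mm thick along its x, 40 mm long along its y, top 42 mm above the underside. Origin: centre of the underside. It lies on the chest top between 6 mm high guide ribs (2 mm side play) and slides along the chest's +x by up to 104 mm onto the ledge; closed, its origin is at point pocket0. 0.22 kg
- cover1: loose steel cover plate of pocket1: 100 mm (its x) by 70 mm (its y) by 6 mm, with an upright black grip bar on its middle, 14 mm thick along its x, 40 mm long along its y, top 42 mm above the underside. Origin: centre of the underside. It lies on the chest top between 6 mm high guide ribs (2 mm side play) and slides along the chest's +x by up to 104 mm onto the ledge; closed, its origin is at point pocket1. 0.22 kg
- cover2: loose steel cover plate of pocket2: 100 mm (its x) by 70 mm (its y) by 6 mm, with an upright black grip bar on its middle, 14 mm thick along its x, 40 mm long along its y, top 42 mm above the underside. Origin: centre of the underside. It lies on the chest top between 6 mm high guide ribs (2 mm side play) and slides along the chest's +x by up to 104 mm onto the ledge; closed, its origin is at point pocket2. 0.22 kg
- pin: arbor pin: round steel shank 16 mm diameter, 88 mm long with a tapered tip, under a dark square head 24 x 24 x 34 mm (total 122 mm). Origin: centre of the tip; z points up to the head. Starts upright in the socket of one of the three pockets, head in the recess with its top 4 mm below the closed cover (shank tip at 6 mm over the bench), faces nearly square with the chest. 0.18 kg
- bush0: plain brass bush, 30 mm diameter, 24 mm high, lying in one of the pockets without the pin; not needed
- bush1: the same, in the other pocket without the pin; not needed
- carrier: loose aluminium carrier, a 130 x 130 x 26 mm block with a square 18.5 mm bore, 20 mm deep (its floor 6 mm above the underside), in its middle; towards its -x a tongue carries an upright black handle plate, 14 mm thick along x, 50 mm long along y, centre at x = -98 mm, top 76 mm above the underside. Origin: underside, on the bore's axis. 0.75 kg. It slides on the slide plate.
- slideplate: fixed steel slide plate, 200 (x) x 380 (y) x 6 mm, with two scribed 140 mm square marks; origin centre of its underside
- load_mark (a point): centre of the loading mark (on the plate's top, 6 mm above the bench), where the carrier starts within 16 mm
- ready_mark (a point): centre of the other mark, 190 mm away along the plate's +y
- disc0: feed disc: plain aluminium ring, 62 mm outside diameter, 16 mm thick, 24 mm through-hole, 0.12 kg. Origin: centre of its underside, z is the ring's axis (may lie either face up). All present discs are alike; 2 to 4 are present.
- disc1: feed disc: plain aluminium ring, 62 mm outside diameter, 16 mm thick, 24 mm through-hole, 0.12 kg. Origin: centre of its underside, z is the ring's axis (may lie either face up). All present discs are alike; 2 to 4 are present.
- disc2: feed disc: plain aluminium ring, 62 mm outside diameter, 16 mm thick, 24 mm through-hole, 0.12 kg. Origin: centre of its underside, z is the ring's axis (may lie either face up). All present discs are alike; 2 to 4 are present.
- disc3: feed disc: plain aluminium ring, 62 mm outside diameter, 16 mm thick, 24 mm through-hole, 0.12 kg. Origin: centre of its underside, z is the ring's axis (may lie either face up). All present discs are alike; 2 to 4 are present.
- spool: bystander: brass spool, 56 mm diameter, 60 mm high, standing; origin centre of underside
- oilcan: bystander: white oil bottle, 52 mm diameter, 130 mm high, standing; origin centre of underside
- wrench: bystander: steel wrench 160 mm long lying on the bench
- mug: bystander: white mug 76 mm wide, 90 mm high; origin centre of underside
- driver: bystander: screwdriver 190 mm long lying on the bench
Mind the look-alikes: they are no part of the job. Leave any brown look-alike of the carrier alone.

How it is judged:
By the outcome, as a careful person would: the job done as asked, in the order asked, and still so for the second after the job is handed in, with the robot touching nothing.
Of disc0, disc1, disc2, disc3 only 2 to 4 are there at a start; the rules pass over those that are not, and their reading is None.
At some moment in a run one of carrier may be knocked a few centimetres aside while the robot is not near it.
It also fails if it takes over 210 s, if anything falls off the work surface, if the arm or the gripper's body presses on something with over 40 N, if the wrist force passes 120 N, or if a joint passes its speed limit or range.

## Working session

There is one attempt and no reset: what is moved stays moved. The work goes in short steps, Python scripts to look and compute and a tool call to move; the robot and the scene stay as the last step left them, time stands still between calls to the robot, and variables do not carry over. Pictures are saved under pics/ and viewed, and the job is handed in when it is done.

Besides the shell and the picture viewer there is one more tool, called after "Emit:" as name(argument=value, ...) on one line, values as JSON. arm_command: Moves the arm, as the interface text tells. Its arguments: {"type":"object","properties":{"targets":{"type":"string"},"newtons":{"type":"number"}},"required":["targets"]}

```bash
ls -la; mkdir -p pics
cat > h.py <<'E'
import numpy as np, cv2
from scipy.spatial.transform import Rotation as R
from workcell import bot
def cam(n):
    p=bot.camera_params(n); return p
E
python3 - <<'E'
from h import *
for n in ("top","side"):
    p=cam(n); print(n,p)
    im,d=bot.read_camera(n); cv2.imwrite(f"pics/{n}0.png",im); np.savez(f"pics/{n}0.npz",im=im,d=d)
    print((d==0).mean())
s=bot.read_state(); print(s)
E
```

```text
total 12
drwxr-xr-x  3 agent agent 4096 Dec  7 13:59 .
drwxr-xr-x 23 root  root  4096 Dec  7 13:59 ..
drwxr-xr-x  2 agent agent 4096 Dec  7 13:59 pics
top {'fov_y': 45.15735242653535, 'cx': 316.8746922684614, 'cy': 237.09651832834098, 'xyz': array([ 0.39005393, -0.15671462,  1.70567031]), 'rotation': array([ 0.070734  , -0.0638415 , -1.54127207])}
0.004013671875
side {'fov_y': 50.92778098932052, 'cx': 312.916567040253, 'cy': 245.10414214235027, 'xyz': array([ 0.44584371, -1.16776186,  0.94595316]), 'rotation': array([ 0.87804148, -0.01519762, -0.08141351])}
0.004124348958333334
{'time': 0.1, 'q': array([ 1.30111455e+00,  2.64669582e-01,  1.60525459e+00, -1.64462851e-06,
        1.27369845e+00, -3.68902560e-02]), 'joint_vel': array([ 0.00072705, -0.00160396, -0.00514194, -0.00110359, -0.00143268,
        0.00123515]), 'joint_torque': array([ 5.39807497e-04, -5.16704500e+01, -3.68592918e+01,  1.40545772e-04,
        6.32472831e-03, -4.98399487e-06]), 'tool_pos': array([0.15553698, 0.65615031, 0.23008281]), 'tcp_rot': array([-0.36480619, -3.12002777,  0.00315135]), 'wrist_force': array([-0.59531055, -0.04041348, -0.09992736]), 'torque': array([-0.01080363, -0.0046814 ,  0.02802466]), 'width': 0.9973886368300766}
```

View pics/top0.png

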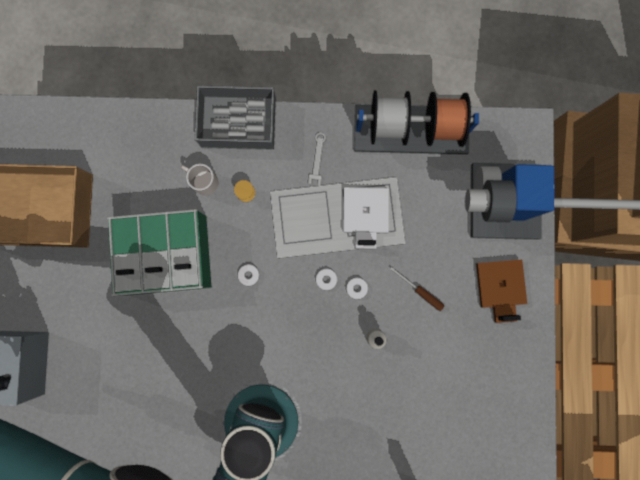

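View pics/side0.png

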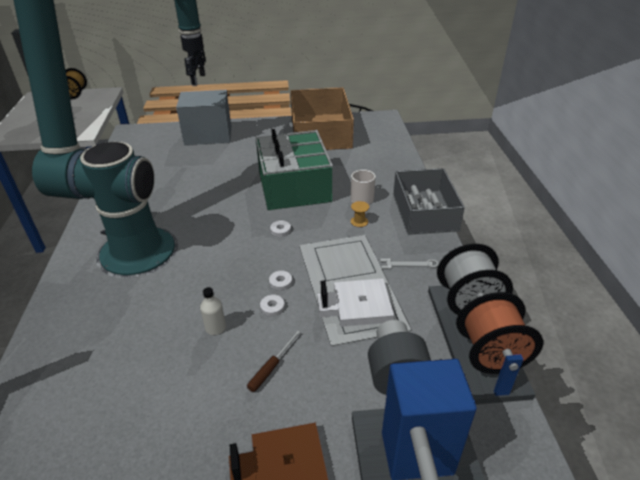

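The top view shows white discs at (248,275), (326,279) and (357,288). The green chest is at (160,252) with three covers near (125,272), (153,270) and (183,266). The aluminium carrier is at (367,210), on the right-hand mark. The brown look-alike is at (503,285), and the plate's empty mark is at (304,217).

```bash
cat >> h.py <<'E'
def K(p):
    f=240/np.tan(np.radians(p['fov_y']/2)); return f,p['cx'],p['cy']
def rays(n,uv):
    p=cam(n); f,cx,cy=K(p); uv=np.atleast_2d(np.array(uv,float))
    c=np.c_[(uv[:,0]-cx)/f,-(uv[:,1]-cy)/f,-np.ones(len(uv))]
    return np.array(p['xyz']),R.from_rotvec(p['rotation']).apply(c)
def onplane(n,uv,z):
    o,d=rays(n,uv); t=(z-o[2])/d[:,2]; return o+d*t[:,None]
def bydepth(n,uv,D):
    o,d=rays(n,uv); uv=np.atleast_2d(uv)
    dd=np.array([D[int(round(v)),int(round(u))] for u,v in uv]); return o+d*dd[:,None]
def proj(n,P):
    p=cam(n); f,cx,cy=K(p); q=R.from_rotvec(p['rotation']).inv().apply(np.atleast_2d(P)-p['xyz'])
    return np.c_[cx+f*q[:,0]/-q[:,2],cy-f*q[:,1]/-q[:,2]]
def look(n,tag):
    im,d=bot.read_camera(n); np.savez(f"pics/{tag}.npz",im=im,d=d); return im,d
def crop(im,x0,y0,x1,y1,s,fn):
    cv2.imwrite(f"pics/{fn}.png",cv2.resize(im[y0:y1,x0:x1],None,fx=s,fy=s,interpolation=cv2.INTER_CUBIC))
E
python3 - <<'E'
from h import *
a=np.load("pics/top0.npz"); im,D=a['im'],a['d']
print(np.round(bydepth("top",[(300,330),(100,400),(600-60,400),(450,300),(248,275),(326,270),(357,280),(155,225),(304,217),(350,195),(385,200)],D),4))
crop(im,100,200,215,300,7,"cchest"); crop(im,230,170,410,305,4,"cplate")
b=np.load("pics/side0.npz"); print(np.round(bydepth("side",[(300,400),(200,200),(305,170),(350,260),(280,228),(350,310)],b['d']),4))
E
```

```text
[[ 2.631e-01 -1.056e-01  2.600e-03]
 [ 4.490e-02  4.686e-01 -2.000e-03]
 [ 8.320e-02 -8.044e-01  3.500e-03]
 [ 3.628e-01 -5.430e-01  7.000e-04]
 [ 4.190e-01  5.260e-02  1.900e-03]
 [ 4.399e-01 -1.766e-01  1.590e-02]
 [ 4.133e-01 -2.677e-01  1.870e-02]
 [ 5.465e-01  2.977e-01  1.300e-01]
 [ 5.955e-01 -1.072e-01  3.500e-03]
 [ 6.620e-01 -2.411e-01  2.410e-02]
 [ 6.483e-01 -3.430e-01  3.530e-02]]
[[ 0.4472 -0.5428 -0.0054]
 [ 0.1592  0.2466 -0.0035]
 [ 0.5096  0.1816  0.1278]
 [ 0.6134 -0.1138  0.0061]
 [ 0.4208  0.0674 -0.0043]
 [ 0.5844 -0.324   0.0292]]
```

View pics/cchest.png

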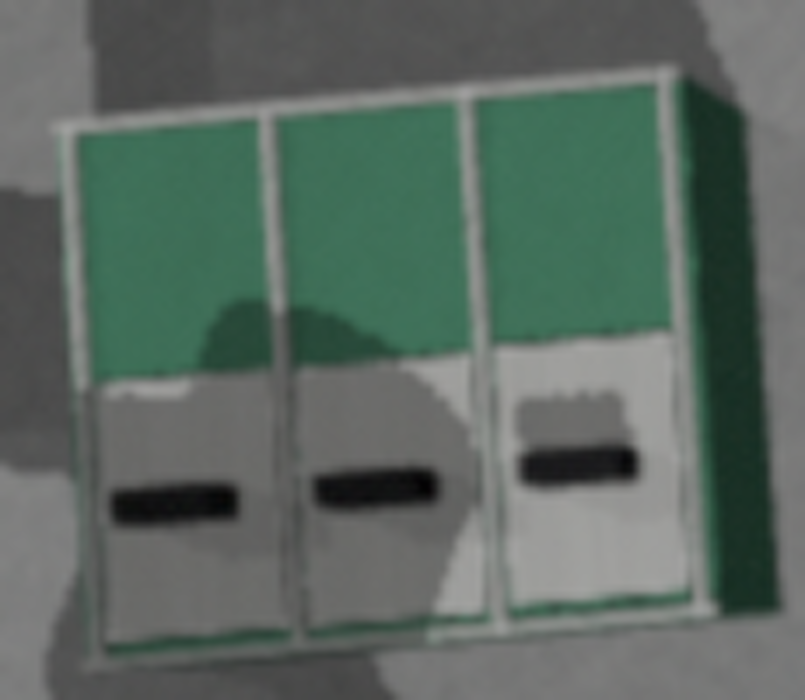

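View pics/cplate.png

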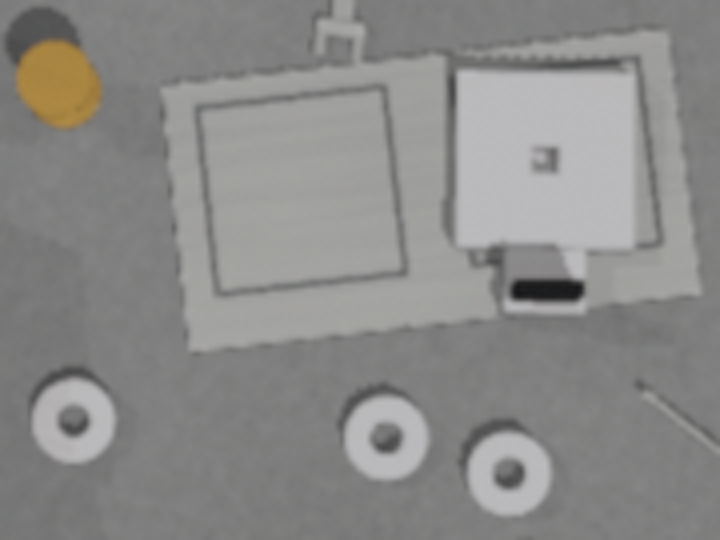

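```bash
cat >> h.py <<'E'
def yaw2(v): return np.degrees(np.arctan2(v[1],v[0]))
def discs(im,n="top",z=0.016,lo=150,box=(230,230,420,310)):
    hsv=cv2.cvtColor(im,cv2.COLOR_BGR2HSV); m=((hsv[...,2]>lo)&(hsv[...,1]<40)).astype(np.uint8)
    mm=np.zeros_like(m); x0,y0,x1,y1=box; mm[y0:y1,x0:x1]=m[y0:y1,x0:x1]
    cs,_=cv2.findContours(mm,cv2.RETR_EXTERNAL,cv2.CHAIN_APPROX_NONE); out=[]
    for c in cs:
        if cv2.contourArea(c)>150:
            e=cv2.fitEllipse(c); P=onplane(n,[e[0]],z)[0]; out.append((np.round(e[0],1),np.round(e[1],1),np.round(P,4)))
    return out
E
python3 - <<'E'
from h import *
a=np.load("pics/top0.npz"); im,D=a['im'],a['d']
for o in discs(im): print(o)
hsv=cv2.cvtColor(im,cv2.COLOR_BGR2HSV)
for y,x in [(275,240),(230,350),(200,300),(195,285),(250,300),(240,260)]: print(x,y,hsv[y,x])
b=np.load("pics/side0.npz")
for o in discs(b['im'],"side",box=(250,210,300,320)): print(o)
# carrier top
m=((hsv[...,2]>182)&(hsv[...,1]<40)).astype(np.uint8); mm=np.zeros_like(m); mm[180:240,335:400]=m[180:240,335:400]
cs,_=cv2.findContours(mm,cv2.RETR_EXTERNAL,cv2.CHAIN_APPROX_NONE)
for c in cs:
    if cv2.contourArea(c)>300: r=cv2.minAreaRect(c); print(cv2.contourArea(c),r); bx=cv2.boxPoints(r); P=onplane("top",bx,.032); print(P, P.mean(0), np.linalg.norm(np.diff(P,axis=0),axis=1))
cv2.imwrite("pics/m.png",cv2.resize(mm[170:250,330:405]*255,None,fx=6,fy=6))
s=bot.read_state(); print(R.from_rotvec(s['tcp_rot']).as_matrix().round(3))
E
```

```text
(array([356.9, 288.1]), array([20. , 20.3]), array([ 0.3896, -0.2681,  0.016 ]))
(array([326.1, 279.2]), array([20. , 20.3]), array([ 0.4132, -0.1776,  0.016 ]))
(array([248., 275.]), array([19.8, 20.2]), array([0.4187, 0.0508, 0.016 ]))
(array([300.4, 234.6]), array([10.1, 59.7]), array([ 0.5415, -0.0985,  0.016 ]))
(array([329.7, 240.9]), array([ 23.6, 135.1]), array([ 0.5254, -0.1851,  0.016 ]))
240 275 [150   1 179]
350 230 [120   3 186]
300 200 [ 45   3 159]
285 195 [ 45   4 138]
300 250 [ 30   3 163]
260 240 [ 30   2 130]
(array([271.4, 303.2]), array([17.1, 23.2]), array([ 0.3909, -0.2694,  0.016 ]))
(array([279.9, 278.3]), array([15.3, 22.3]), array([ 0.415 , -0.1796,  0.016 ]))
(array([279.7, 226.5]), array([11.5, 19.3]), array([0.4206, 0.0487, 0.016 ]))
1705.0 ((366.0, 208.99998474121094), (41.99999237060547, 41.99999237060547), 90.0)
[[ 0.68098776 -0.22555477  0.032     ]
 [ 0.68444306 -0.34858789  0.032     ]
 [ 0.56076841 -0.35083725  0.032     ]
 [ 0.55730611 -0.22857779  0.032     ]] [ 0.62087633 -0.28838942  0.032     ] [0.12308163 0.1236951  0.12230848]
[[-0.973  0.231 -0.001]
 [ 0.231  0.973 -0.002]
 [ 0.    -0.002 -1.   ]]
```

View pics/m.png

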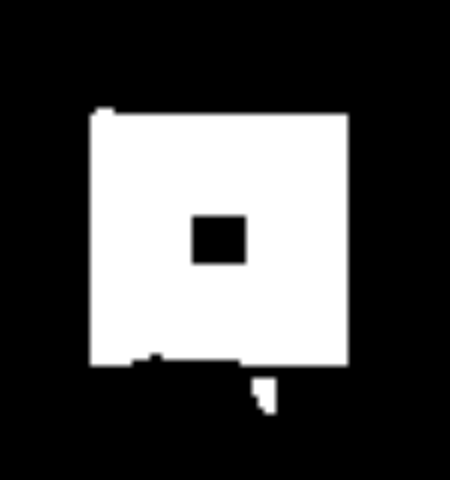

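```bash
cat >> h.py <<'E'
def refine_quad(im,quad,w=4,ends=0.12,it=3,kind="edge"):
    g=cv2.cvtColor(im,cv2.COLOR_BGR2GRAY).astype(np.float32); q=np.array(quad,float)
    for _ in range(it):
        L=[]
        for i in range(4):
            a,b=q[i],q[(i+1)%4]; t=(b-a)/np.linalg.norm(b-a); n=np.array([-t[1],t[0]])
            N=int(np.linalg.norm(b-a)*2); s=np.linspace(ends,1-ends,N); k=np.arange(-w,w+.01,.25)
            P=(a+(b-a)*s[:,None])[:,None]+n*k[None,:,None]
            pr=cv2.remap(g,P[...,0].astype(np.float32),P[...,1].astype(np.float32),cv2.INTER_LINEAR)
            if kind=="edge":
                d=np.abs(np.gradient(cv2.GaussianBlur(pr,(5,1),1),axis=1))
            else: d=np.clip(np.median(pr,axis=1)[:,None]-pr,0,None)
            d=d-d.max(1,keepdims=True)*.4; d[d<0]=0
            off=(d*k).sum(1)/(d.sum(1)+1e-6)
            pts=(a+(b-a)*s[:,None])+n*off[:,None]
            vx,vy,x,y=cv2.fitLine(pts.astype(np.float32),cv2.DIST_HUBER,0,.01,.01).ravel(); L.append(np.cross([x,y,1],[x+vx,y+vy,1]))
        q=np.array([ (lambda c:c[:2]/c[2])(np.cross(L[i-1],L[i])) for i in range(4)])
    return q
def qinfo(n,q,z):
    P=onplane(n,q,z)[:,:2]; e=np.linalg.norm(np.roll(P,-1,0)-P,axis=1)
    u=(P[1]-P[0])+(P[2]-P[3]); return P.mean(0).round(4), e.round(4), round(yaw2(u),2), q.round(1).tolist()
E
cat > m1.py <<'E'
from h import *
a=np.load("pics/top0.npz"); im=a['im']; b=np.load("pics/side0.npz"); ims=b['im']
def back(crop,x0,y0,s): return [(x0+u/s,y0+v/s) for u,v in crop]
# order: TL,TR,BR,BL
print("carrier top",qinfo("top",refine_quad(im,[(343.5,187.5),(389,187.5),(389,231.5),(344,231.5)],w=3),.032))
print("plate",qinfo("top",refine_quad(im,back([(163,88),(668,32),(700,290),(190,350)],230,170,4),w=3),.006))
print("readymark",qinfo("top",refine_quad(im,back([(197,106),(383,87),(406,271),(217,294)],230,170,4),w=2.5,kind="line"),.006))
print("chest",qinfo("top",refine_quad(im,back([(58,125),(680,68),(716,612),(88,665)],100,200,7),w=2.5),.138))
E
python3 m1.py
python3 - <<'E'
from h import *
b=np.load("pics/side0.npz")['im']; crop(b,240,120,420,270,4,"s1"); crop(b,290,230,420,350,6,"s2")
E
```

```text
carrier top (array([ 0.6213, -0.2892]), array([0.1398, 0.137 , 0.1298, 0.1237]), np.float64(-88.76), [[343.2, 187.7], [390.8, 185.8], [387.8, 232.2], [343.3, 229.7]])
plate (array([ 0.5978, -0.2052]), array([0.3789, 0.1954, 0.3795, 0.1991]), np.float64(-82.09), [[270.0, 191.0], [396.5, 177.8], [404.7, 242.7], [276.9, 257.4]])
readymark (array([ 0.5951, -0.1096]), array([0.1399, 0.1405, 0.1402, 0.1397]), np.float64(-81.8), [[278.8, 196.6], [325.5, 191.1], [331.0, 237.8], [283.8, 243.1]])
chest (array([0.473 , 0.2929]), array([0.2385, 0.2065, 0.2447, 0.2119]), np.float64(-82.81), [[109.2, 217.3], [196.1, 209.8], [201.4, 285.2], [111.4, 294.9]])
```

View pics/s1.png

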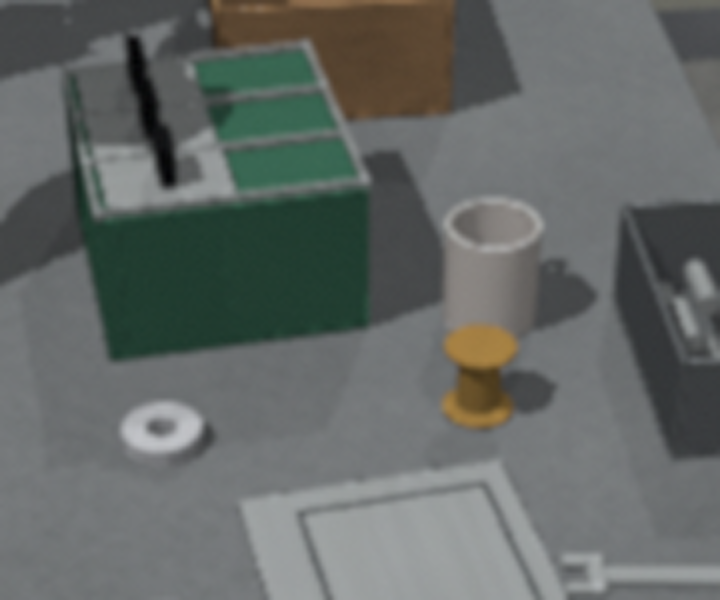

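View pics/s2.png

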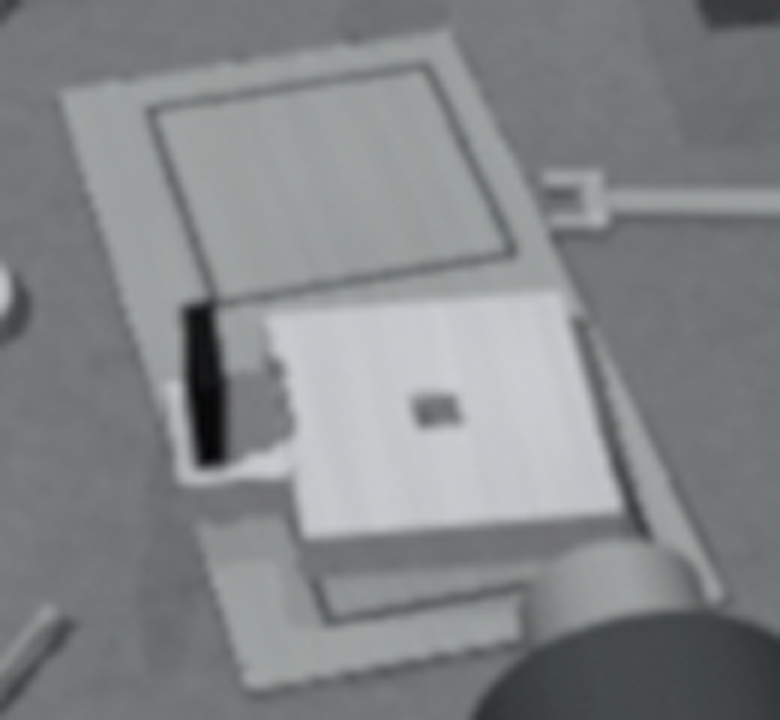

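```bash
python3 - <<'E'
import re
s=open('h.py').read()
s=s.replace('''d=np.abs(np.gradient(cv2.GaussianBlur(pr,(5,1),1),axis=1))''','''d=np.gradient(cv2.GaussianBlur(pr,(5,1),1),axis=1); d=np.abs(d) if pol==0 else np.clip(d*pol,0,None)''').replace('kind="edge"):','kind="edge",pol=0):')
open('h.py','w').write(s)
E
cat > m2.py <<'E'
from h import *
a=np.load("pics/top0.npz"); im=a['im']; b=np.load("pics/side0.npz"); ims=b['im']
def back(crop,x0,y0,s): return [(x0+u/s,y0+v/s) for u,v in crop]
for w in (1.5,2,3): print("carrier top",qinfo("top",refine_quad(im,back([(456,70),(636,68),(636,247),(456,247)],230,170,4),w=w,pol=1),.032))
for w in (1.5,2.5): print("carrier side",qinfo("side",refine_quad(ims,back([(266,316),(560,292),(622,515),(302,540)],290,230,6),w=w,pol=1),.032))
print("bore top",qinfo("top",refine_quad(im,back([(532,147),(558,147),(558,173),(532,173)],230,170,4),w=2,pol=-1,ends=.2),.032))
print("bore side",qinfo("side",refine_quad(ims,back([(408,396),(455,391),(465,422),(418,428)],290,230,6),w=2,pol=-1,ends=.2),.032))
print("chest hand",qinfo("top",np.array(back([(58,122),(680,66),(718,612),(85,668)],100,200,7)),.138))
print("chest pol",qinfo("top",refine_quad(im,back([(58,122),(680,66),(718,612),(85,668)],100,200,7),w=1.5,pol=1),.138))
print("chest side hand",qinfo("side",np.array(back([(65,72),(308,40),(368,183),(100,213)],240,120,4)),.138))
print("ready side",qinfo("side",refine_quad(ims,back([(152,107),(428,66),(513,255),(215,303)],290,230,6),w=2,kind="line"),.006))
E
python3 m2.py
```

```text
carrier top (array([ 0.621 , -0.2884]), array([0.1339, 0.1318, 0.1284, 0.1251]), np.float64(-89.32), [[343.6, 187.4], [389.3, 187.0], [387.6, 231.7], [343.5, 229.8]])
carrier top (array([ 0.621 , -0.2887]), array([0.1347, 0.1317, 0.1285, 0.1252]), np.float64(-89.26), [[343.6, 187.4], [389.6, 187.0], [387.7, 231.6], [343.5, 229.9]])
carrier top (array([ 0.621 , -0.2893]), array([0.1356, 0.1322, 0.1302, 0.1246]), np.float64(-89.5), [[343.7, 187.4], [389.9, 187.0], [388.2, 231.8], [343.5, 229.7]])
carrier side (array([ 0.6222, -0.2882]), array([0.1246, 0.1303, 0.1301, 0.131 ]), np.float64(0.67), [[335.7, 281.6], [382.9, 278.0], [393.6, 314.9], [340.3, 319.3]])
carrier side (array([ 0.6222, -0.2881]), array([0.1246, 0.1302, 0.13  , 0.1313]), np.float64(0.55), [[335.7, 281.5], [382.9, 278.1], [393.5, 314.9], [340.3, 319.3]])
bore top (array([ 0.6194, -0.2876]), array([0.0199, 0.0184, 0.0195, 0.0207]), np.float64(-92.92), [[362.4, 205.7], [369.2, 206.6], [369.0, 212.8], [362.3, 212.7]])
bore side (array([ 0.62  , -0.2886]), array([0.0198, 0.0173, 0.0188, 0.019 ]), np.float64(3.96), [[357.4, 295.7], [365.1, 295.0], [366.8, 299.9], [359.5, 301.0]])
chest hand (array([0.4714, 0.2914]), array([0.244 , 0.2137, 0.2454, 0.2131]), np.float64(-83.26), [[108.3, 217.4], [197.1, 209.4], [202.6, 287.4], [112.1, 295.4]])
chest pol (array([0.4724, 0.293 ]), array([0.2431, 0.2158, 0.2425, 0.2156]), np.float64(-83.3), [[107.6, 216.6], [196.1, 208.7], [201.8, 287.5], [112.4, 295.4]])
chest side hand (array([0.4764, 0.2883]), array([0.2123, 0.2446, 0.2081, 0.2319]), np.float64(7.56), [[256.2, 138.0], [317.0, 130.0], [332.0, 165.8], [265.0, 173.2]])
ready side (array([ 0.5966, -0.1094]), array([0.1402, 0.14  , 0.1401, 0.14  ]), np.float64(8.18), [[314.2, 247.8], [360.6, 240.4], [375.4, 271.8], [325.6, 280.2]])
```

Feature measurements from the two views agree to about 2 mm:

| Feature | Position (m) | Yaw |
|---|---|---|
| Bore | (0.620, -0.2885) | – |
| Ready mark | (0.596, -0.1095) | 8.2° |
| Chest centre | (0.4725, 0.292) | 6.8° |

What could be mistaken for the target:
- **Covers:** the chest bars at (125,272), (153,270) and (183,266). The grey block with a black handle at (5,380) is not a cover.
- **Carrier:** the aluminium block at (367,210). The brown one at (503,285) is not it.
- **Discs:** the white rings at (248,275), (326,279) and (357,288). The mug rim at (201,177) and bottle at (377,340) are not discs.

The crops above confirm the chest bars, carrier and discs.

```bash
cat >> h.py <<'E'
C=np.array([.4725,.292]); CY=6.8
def pk(i,dx=0,c=None,cy=None):
    c=C if c is None else c; cy=CY if cy is None else cy
    r=np.radians(cy); u=np.array([np.cos(r),np.sin(r)]); v=np.array([-u[1],u[0]]); return c+(-.049+dx)*u+(-.078,0,.078)[i]*v
def plan(xyz,jaw,label=""):
    s=bot.read_state(); M=R.from_rotvec(s['tcp_rot']).as_matrix(); p=s['tool_pos']
    sh=M.T@(np.array(xyz)-p)*1000
    cur=yaw2(M[:2,1]); dj=(jaw-cur+90)%180-90
    yv=np.array([np.cos(np.radians(cur+dj)),np.sin(np.radians(cur+dj)),0]); T=np.c_[np.cross(yv,[0,0,-1]),yv,[0,0,-1]]
    rv=R.from_matrix(M.T@T).as_rotvec(degrees=True)
    print(label,"t=%.2f"%s['time'],"shift",sh.round(1),"turn",rv.round(2),"jaw now %.1f dj %.1f"%(cur,dj),"q",np.degrees(s['q']).round(0), "F",s['wrist_force'].round(1),"w %.3f"%s['width'],"pos",p.round(4))
E
python3 - <<'E'
from h import *
a=np.load("pics/top0.npz"); im=a['im']
m=(im.max(2)<45).astype(np.uint8)
mm=np.zeros_like(m); mm[255:285,112:195]=m[255:285,112:195]
n,l,st,ce=cv2.connectedComponentsWithStats(mm)
for i in range(1,n):
    if st[i,4]>15: print(st[i],ce[i].round(1),onplane("top",[ce[i]],.165)[0].round(4))
for i in range(3): print(i,pk(i).round(4),proj("top",[*pk(i),.174]).round(1),proj("top",[*pk(i),.138]).round(1))
plan([*pk(2),.215],6.8)
E
```

```text
[175 264  16   5  64] [182.5 266. ] [0.4352 0.2084 0.165 ]
[145 267  17   6  78] [153.5 269.3] [0.4243 0.2854 0.165 ]
[116 269  18   6  84] [124.5 271.6] [0.4158 0.3625 0.165 ]
0 [0.4331 0.2087] [[181.5 266.7]] [[184.7 267.1]]
1 [0.4238 0.2862] [[152.2 269.3]] [[156.  269.7]]
2 [0.4146 0.3636] [[122.9 272. ]] [[127.4 272.3]]
 t=0.10 shift [-319.6 -224.8   15.5] turn [-0.1   0.07 69.86] jaw now 76.7 dj -69.9 q [75. 15. 92. -0. 73. -2.] F [-0.6 -0.  -0.1] w 0.997 pos [0.1555 0.6562 0.2301]
```

Emit:
arm_command(targets="-320 -225 15 0 0 69.9 0.6;-320 -225 15 0 0 69.9 0.6;-320 -225 15 0 0 69.9 0.6;-320 -225 15 0 0 69.9 0.6;-320 -225 15 0 0 69.9 0.6;-320 -225 15 0 0 69.9 0.6;-320 -225 15 0 0 69.9 0.6;-320 -225 15 0 0 69.9 0.6;-320 -225 15 0 0 69.9 0.6;-320 -225 15 0 0 69.9 0.6", newtons=50)

```text
time: 0.93
tool_pos: [0.4175, 0.36, 0.2156]
tcp_rot: [2.096, 2.338, -0.002]
wrist_force: [0.0, 0.1, 0.5]
width: 0.599
```

```bash
python3 -c "
from h import *
plan([*pk(2),.146],6.8)"
```

```text
t=0.93 shift [ 4.2 -2.5 69.6] turn [ 0.01  0.14 -0.54] jaw now 6.3 dj 0.5 q [ 38.   2. 108.  -0.  70.  32.] F [0.  0.1 0.5] w 0.599 pos [0.4175 0.36   0.2156]
```

Emit:
arm_command(targets="0 0 0 0 0 0 0.6;0 0 0 0 0 0 0.6;0 0 0 0 0 0 0.6")

```text
time: 1.18
tool_pos: [0.4146, 0.3644, 0.216]
tcp_rot: [-2.084, -2.349, 0.001]
wrist_force: [-0.3, 0.1, 1.1]
width: 0.599
```

```bash
python3 -c "
from h import *
plan([*pk(2),.146],6.8)"
```

```text
t=1.18 shift [-0.7 -0.  70. ] turn [-0.05 -0.02  0.04] jaw now 6.8 dj -0.0 q [ 39.   2. 108.   0.  70.  32.] F [-0.3  0.1  1.1] w 0.599 pos [0.4146 0.3644 0.216 ]
```

Emit:
arm_command(targets="-0.7 0 35 0 0 0 0.6;-0.7 0 60 0 0 0 0.6;-0.7 0 70 0 0 0 0.6;-0.7 0 70 0 0 0 0.6;-0.7 0 70 0 0 0 0;-0.7 0 70 0 0 0 0;-0.7 0 70 0 0 0 0;-0.7 0 70 0 0 0 0;-0.7 0 70 0 0 0 0", newtons=50)

```text
time: 1.93
tool_pos: [0.4166, 0.3647, 0.1486]
tcp_rot: [2.086, 2.348, 0.007]
wrist_force: [-0.1, 2.1, 5.8]
width: 0.152
```

Emit:
arm_command(targets="0 10 0 0 0 0 0;0 22 0 0 0 0 0;0 34 0 0 0 0 0;0 46 0 0 0 0 0;0 58 0 0 0 0 0;0 70 0 0 0 0 0;0 82 0 0 0 0 0;0 92 0 0 0 0 0;0 99 0 0 0 0 0;0 99 0 0 0 0 0")

```text
time: 2.77
tool_pos: [0.515, 0.3757, 0.1486]
tcp_rot: [-2.087, -2.348, -0.004]
wrist_force: [-1.1, 0.2, 8.3]
width: 0.152
```

```bash
python3 -c "
from h import *
plan([*pk(2,.100),.146],6.8)
plan([*pk(1),.215],6.8)
im,d=look('top','top1'); crop(im,90,180,270,320,4,'c1')"
```

```text
t=2.77 shift [-0.1 -1.1  2.6] turn [ 0.09 -0.09 -0.07] jaw now 6.7 dj 0.1 q [ 34.  15. 102.   0.  64.  27.] F [-1.1  0.2  8.3] w 0.152 pos [0.515  0.3757 0.1486]
 t=2.77 shift [ -78.1 -100.9  -66.7] turn [ 0.09 -0.09 -0.07] jaw now 6.7 dj 0.1 q [ 34.  15. 102.   0.  64.  27.] F [-1.1  0.2  8.3] w 0.152 pos [0.515  0.3757 0.1486]
```

View pics/c1.png

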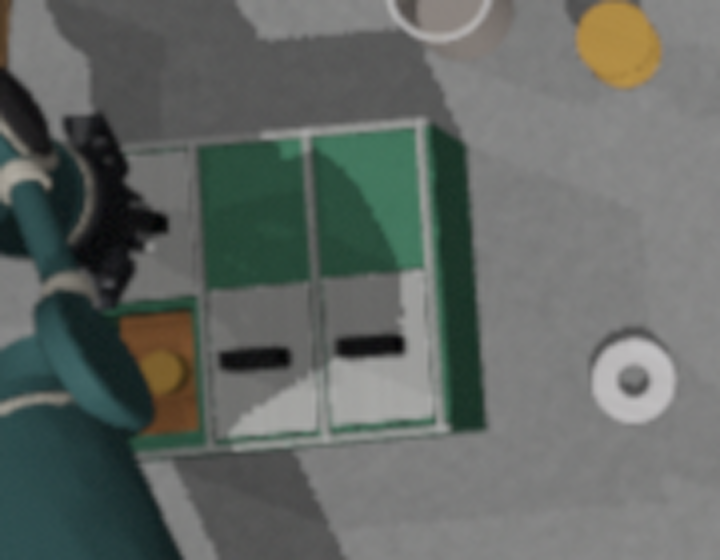

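Pocket 2 holds only a brass bush (crop (163,372)), so cover 1 is next.

Emit:
arm_command(targets="0 0 0 0 0 0 0.6;0 0 0 0 0 0 0.6;0 0 0 0 0 0 0.6;0 0 -35 0 0 0 0.6;0 0 -67 0 0 0 0.6;-30 -40 -67 0 0 0 0.6;-58 -75 -67 0 0 0 0.6;-78 -101 -67 0 0 0 0.6;-78 -101 -67 0 0 0 0.6;-78 -101 -67 0 0 0 0.6")

```text
time: 3.65
tool_pos: [0.42, 0.2837, 0.2122]
tcp_rot: [-2.087, -2.347, 0.003]
wrist_force: [0.0, -0.2, 0.8]
width: 0.603
```

```bash
python3 -c "
from h import *
p=pk(1,.0015)
plan([*p,.148],6.8)"
```

```text
t=3.65 shift [ 2.1  5.7 64.2] turn [-0.11  0.06 -0.08] jaw now 6.7 dj 0.1 q [ 31.  -2. 113.  -0.  69.  25.] F [ 0.  -0.2  0.8] w 0.603 pos [0.42   0.2837 0.2122]
```

Emit:
arm_command(targets="1 4 30 0 0 0 0.6;1 4 55 0 0 0 0.6;1 4 64 0 0 0 0.6;1 4 64 0 0 0 0.6;1 4 64 0 0 0 0;1 4 64 0 0 0 0;1 4 64 0 0 0 0;1 4 64 0 0 0 0;1 4 64 0 0 0 0")

```text
time: 4.4
tool_pos: [0.4277, 0.2881, 0.1512]
tcp_rot: [2.086, 2.348, 0.006]
wrist_force: [1.4, 0.6, 4.1]
width: 0.152
```

Emit:
arm_command(targets="0 10 0 0 0 0 0;0 22 0 0 0 0 0;0 34 0 0 0 0 0;0 46 0 0 0 0 0;0 58 0 0 0 0 0;0 70 0 0 0 0 0;0 82 0 0 0 0 0;0 92 0 0 0 0 0;0 97 0 0 0 0 0;0 97 0 0 0 0 0")

```text
time: 5.23
tool_pos: [0.5238, 0.2991, 0.1512]
tcp_rot: [2.087, 2.348, 0.003]
wrist_force: [-1.5, -0.2, 6.3]
width: 0.148
```

```bash
python3 -c "
from h import *
plan([*pk(0),.213],6.8)
im,d=look('top','top2'); crop(im,90,180,270,320,4,'c2')"
```

```text
t=5.23 shift [ -79.  -100.6  -62. ] turn [ 0.07 -0.06 -0.06] jaw now 6.7 dj 0.1 q [ 27.  11. 106.   0.  63.  21.] F [-1.5 -0.2  6.3] w 0.148 pos [0.5238 0.2991 0.1512]
```

View pics/c2.png

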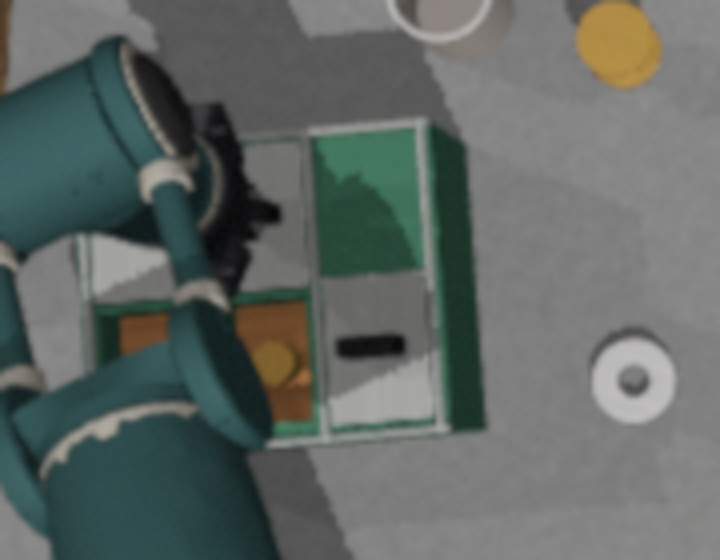

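Pocket 1 also holds a bush (crop (275,363)), so the pin must be in pocket 0.

Emit:
arm_command(targets="0 0 0 0 0 0 0.6;0 0 0 0 0 0 0.6;0 0 0 0 0 0 0.6;0 0 -35 0 0 0 0.6;0 0 -62 0 0 0 0.6;-30 -38 -62 0 0 0 0.6;-58 -72 -62 0 0 0 0.6;-79 -97 -62 0 0 0 0.6;-79 -97 -62 0 0 0 0.6;-79 -97 -62 0 0 0 0.6")

```text
time: 6.12
tool_pos: [0.4335, 0.2072, 0.2104]
tcp_rot: [-2.088, -2.347, 0.002]
wrist_force: [-0.6, 0.9, -0.5]
width: 0.6
```

Emit:
arm_command(targets="0 0 30 0 0 0 0.6;0 0 55 0 0 0 0.6;0 0 62 0 0 0 0.6;0 0 62 0 0 0 0.6;0 0 62 0 0 0 0;0 0 62 0 0 0 0;0 0 62 0 0 0 0;0 0 62 0 0 0 0;0 0 62 0 0 0 0")

```text
time: 6.87
tool_pos: [0.4373, 0.2094, 0.1511]
tcp_rot: [2.085, 2.347, 0.006]
wrist_force: [1.0, 0.9, 4.1]
width: 0.154
```

Emit:
arm_command(targets="0 10 0 0 0 0 0;0 22 0 0 0 0 0;0 34 0 0 0 0 0;0 46 0 0 0 0 0;0 58 0 0 0 0 0;0 70 0 0 0 0 0;0 82 0 0 0 0 0;0 92 0 0 0 0 0;0 98 0 0 0 0 0;0 98 0 0 0 0 0")

```text
time: 7.7
tool_pos: [0.5342, 0.2206, 0.1512]
tcp_rot: [2.087, 2.348, 0.002]
wrist_force: [-2.3, -0.8, 7.0]
width: 0.153
```

Emit:
arm_command(targets="0 0 0 0 0 0 0.6;0 0 0 0 0 0 0.6;0 0 0 0 0 0 0.6;0 0 -35 0 0 0 0.8;0 0 -65 0 0 0 1;-25 0 -65 0 0 0 1;-65 0 -65 0 0 0 1;-105 0 -65 0 0 0 1;-150 0 -65 0 0 0 1;-150 0 -65 0 0 0 1")

```text
time: 8.53
tool_pos: [0.5508, 0.0654, 0.2142]
tcp_rot: [2.09, 2.343, -0.004]
wrist_force: [0.1, 0.6, 0.4]
width: 1.001
```

```bash
python3 -c "
from h import *
im,d=look('top','top3'); crop(im,90,180,420,320,2.4,'c3'); crop(im,100,200,220,300,6,'c3b')
im,d=look('side','side3');crop(im,230,110,410,340,3,'s3')
plan([.42,.05,.1],0)"
```

```text
t=8.63 shift [  -4.6 -131.7  114.1] turn [-0.03 -0.01  6.55] jaw now 6.5 dj -6.5 q [  5.   3. 108.   0.  69.  -2.] F [0.1 0.5 0.7] w 1.005 pos [0.5504 0.0695 0.214 ]
```

View pics/c3.png

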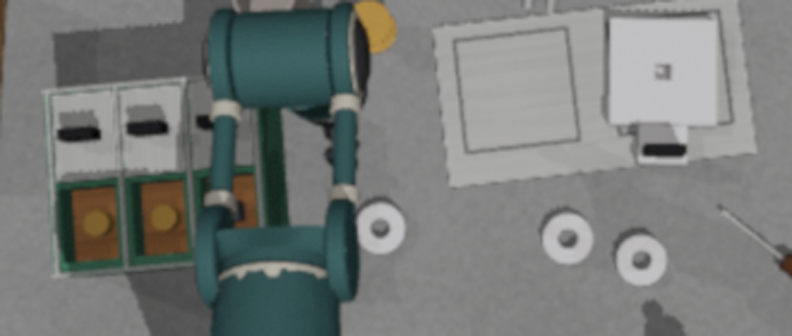

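View pics/s3.png

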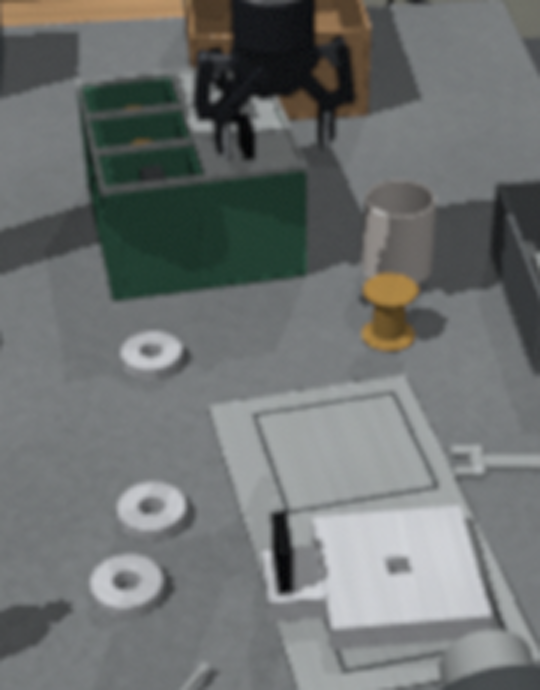

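The pin's dark head shows in pocket 0, and the carrier has not moved. Next is the first disc, at about (0.4197, 0.0498).

Emit:
arm_command(targets="-6 -40 20 0 0 6.5 1;-6 -80 60 0 0 6.5 1;-6 -115 95 0 0 6.5 1;-6 -132 134 0 0 6.5 1;-6 -132 134 0 0 6.5 1;-6 -132 134 0 0 6.5 1;-6 -132 134 0 0 6.5 1")

```text
time: 9.22
tool_pos: [0.4187, 0.0507, 0.0794]
tcp_rot: [-2.213, -2.227, 0.003]
wrist_force: [1.6, 0.0, -0.1]
width: 1.001
```

```bash
python3 -c "
from h import *
plan([.4197,.0498,-.002],0)"
```

```text
t=9.22 shift [-0.9  1.2 81.4] turn [-0.16 -0.01  0.34] jaw now 0.3 dj -0.3 q [  4.  -4. 130.   0.  54.   3.] F [ 1.6  0.  -0.1] w 1.001 pos [0.4187 0.0507 0.0794]
```

Emit:
arm_command(targets="-0.7 1 35 0 0 0.3 1;-0.7 1 65 0 0 0.3 1;-0.7 1 80 0 0 0.3 1;-0.7 1 80 0 0 0.3 1;-0.7 1 80 0 0 0.3 1;-0.7 1 80 0 0 0.3 0.5;-0.7 1 80 0 0 0.3 0.5;-0.7 1 80 0 0 0.3 0.5;-0.7 1 80 0 0 0.3 0.5", newtons=40)

```text
time: 9.97
tool_pos: [0.424, 0.0494, 0.0032]
tcp_rot: [2.22, 2.218, 0.006]
wrist_force: [-3.1, 0.9, 9.8]
width: 0.707
```

Emit:
arm_command(targets="0 0 -20 0 0 0 0.5;0 0 -50 0 0 0 0.5;0 0 -90 0 0 0 0.5;-40 0 -100 0 0 0 0.5;-70 0 -100 0 0 0 0.5;-70 0 -100 0 0 0 0.5;-70 0 -100 0 0 0 0.5;-70 0 -100 0 0 0 0.5")

```text
time: 10.63
tool_pos: [0.4214, -0.0209, 0.101]
tcp_rot: [2.223, 2.219, 0.002]
wrist_force: [-0.7, 0.6, -1.3]
width: 0.7
```

```bash
python3 -c "
from h import *
plan([.6203,-.2885,.1],0)
im,d=look('side','side4');crop(im,230,150,410,330,4,'s4');im,d=look('top','top4');crop(im,230,170,410,310,4,'c4')
for o in discs(im): print(o)
"
```

```text
t=10.63 shift [-267.2  199.4    1.2] turn [ 0.08 -0.02 -0.11] jaw now -0.1 dj 0.1 q [ -6.  -6. 129.   0.  57.  -6.] F [-0.7  0.6 -1.3] w 0.700 pos [ 0.4214 -0.0209  0.101 ]
(array([356.9, 288.1]), array([20.2, 20.4]), array([ 0.3898, -0.2681,  0.016 ]))
(array([326.2, 279.1]), array([20.1, 20.4]), array([ 0.4132, -0.1778,  0.016 ]))
(array([300.6, 234.8]), array([10.5, 60.2]), array([ 0.541 , -0.0992,  0.016 ]))
(array([330.9, 240.8]), array([ 23.7, 136.5]), array([ 0.526 , -0.1887,  0.016 ]))
```

View pics/s4.png

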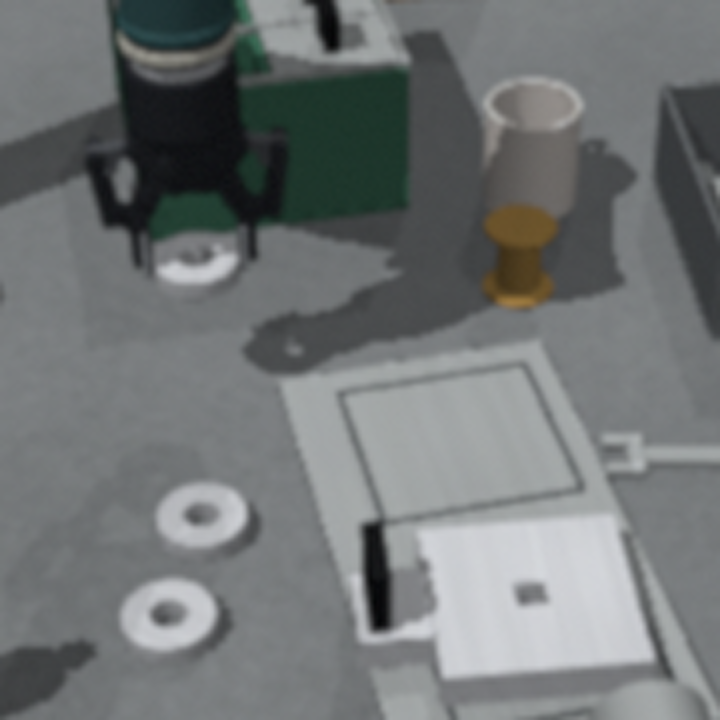

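View pics/c4.png

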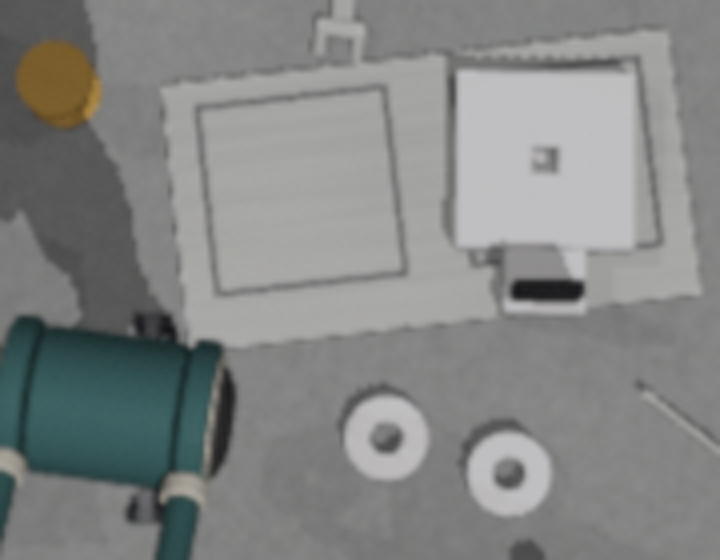

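Emit:
arm_command(targets="-30 25 -15 0 0 0 0.5;-65 50 -25 0 0 0 0.5;-95 75 -25 0 0 0 0.5;-128 98 -25 0 0 0 0.5;-160 122 -25 0 0 0 0.5;-195 147 -25 0 0 0 0.5;-230 172 -25 0 0 0 0.5;-255 191 -25 0 0 0 0.5;-267 199 -25 0 0 0 0.5;-267 199 -25 0 0 0 0.5")

```text
time: 11.57
tool_pos: [0.6222, -0.2901, 0.1243]
tcp_rot: [2.222, 2.219, -0.0]
wrist_force: [0.1, -0.4, -1.0]
width: 0.703
```

Emit:
arm_command(targets="0 0 0 0 0 0 0.5;0 0 20 0 0 0 0.5;0 0 40 0 0 0 0.5;0 0 60 0 0 0 0.5;0 0 70 0 0 0 0.5;0 0 70 0 0 0 0.5;0 0 70 0 0 0 0.5")

```text
time: 12.15
tool_pos: [0.6191, -0.2865, 0.0547]
tcp_rot: [-2.219, -2.22, 0.001]
wrist_force: [0.1, 0.2, -0.9]
width: 0.703
```

```bash
python3 -c "
from h import *
plan([.6203,-.2885,.0355],0)
im,d=look('side','side5');crop(im,290,210,410,330,5,'s5')
im,d=look('top','top5');crop(im,290,160,410,280,5,'t5')
"
```

```text
t=12.15 shift [-2.   1.2 19.1] turn [-0.12 -0.07  0.03] jaw now 0.0 dj -0.0 q [-27.  25.  99.   0.  56. -27.] F [ 0.1  0.2 -0.9] w 0.703 pos [ 0.6191 -0.2865  0.0547]
```

View pics/s5.png

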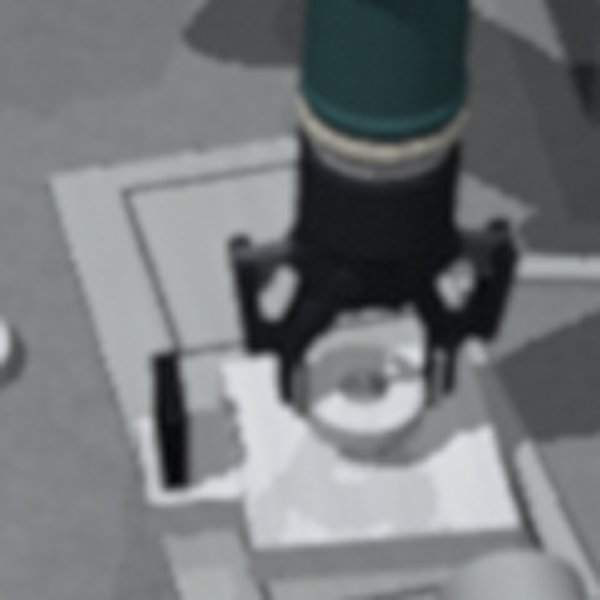

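Emit:
arm_command(targets="-2 1 10 0 0 0 0.5;-2 1 16 0 0 0 0.5;-2 1 18 0 0 0 0.5;-2 1 18 0 0 0 0.5;-2 1 18 0 0 0 0.5")

```text
time: 12.67
tool_pos: [0.6206, -0.29, 0.0368]
tcp_rot: [-2.222, -2.22, 0.0]
wrist_force: [-0.6, -0.4, -1.5]
width: 0.707
```

```bash
python3 -c "
from h import *
plan([.6203,-.2885,.0355],0)
im,d=look('side','side6');crop(im,290,210,410,330,5,'s6')
"
```

```text
t=12.67 shift [ 1.5 -0.3  1.3] turn [-0.05 -0.03 -0.05] jaw now -0.1 dj 0.1 q [-27.  26.  99.   0.  55. -27.] F [-0.6 -0.4 -1.5] w 0.707 pos [ 0.6206 -0.29    0.0368]
```

View pics/s6.png

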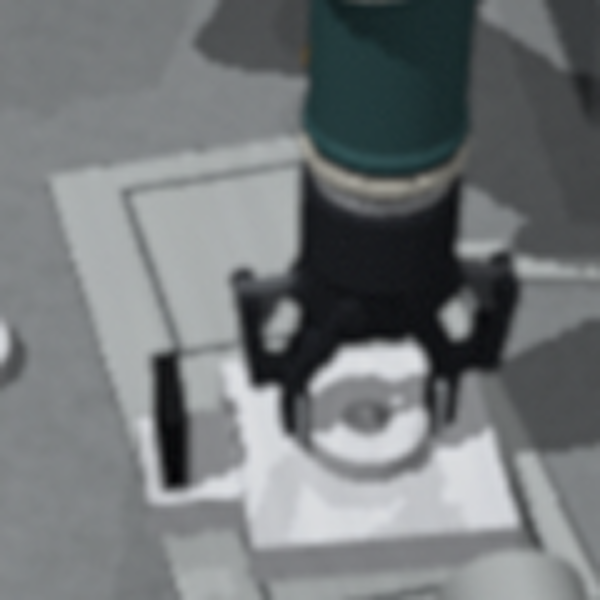

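Emit:
arm_command(targets="1.3 0 1 0 0 0 0.5;1.3 0 1.5 0 0 0 0.5;1.3 0 1.5 0 0 0 0.5;1.3 0 1.5 0 0 0 0.9;1.3 0 1.5 0 0 0 0.95;1.3 0 1.5 0 0 0 0.95")

```text
time: 13.22
tool_pos: [0.6213, -0.2889, 0.0362]
tcp_rot: [2.222, 2.22, 0.0]
wrist_force: [-0.1, -0.5, 0.1]
width: 0.953
```

Emit:
arm_command(targets="0 0 -20 0 0 0 1;0 0 -60 0 0 0 1;0 0 -85 0 0 0 1;40 -40 -85 0 0 0 1;70 -80 -85 0 0 0 1;95 -115 -85 0 0 0 1;110 -150 -85 0 0 0 1;110 -190 -85 0 0 0 1;110 -206 -85 0 0 0 1;110 -206 -85 0 0 0 1")

```text
time: 14.05
tool_pos: [0.408, -0.1761, 0.1189]
tcp_rot: [-2.218, -2.216, 0.005]
wrist_force: [0.7, 0.5, -0.4]
width: 0.999
```

```bash
cat > meas.py <<'E'
import sys
from h import *
tag=sys.argv[1]; z=float(sys.argv[2])
im,d=look('side','side'+tag);crop(im,290,220,410,340,5,'s'+tag)
im2,d=look('top','top'+tag);crop(im2,310,160,410,260,6,'t'+tag)
plan([.4141,-.1786,-.001],0)
E
python3 meas.py 7 .048
```

```text
t=14.15 shift [ -0.   -0.4 122.2] turn [ 0.08  0.04 -0.08] jaw now -0.1 dj 0.1 q [-26.  -4. 125.   0.  59. -26.] F [0.5 0.6 0.6] w 1.003 pos [ 0.4144 -0.1785  0.1212]
```

View pics/s7.png

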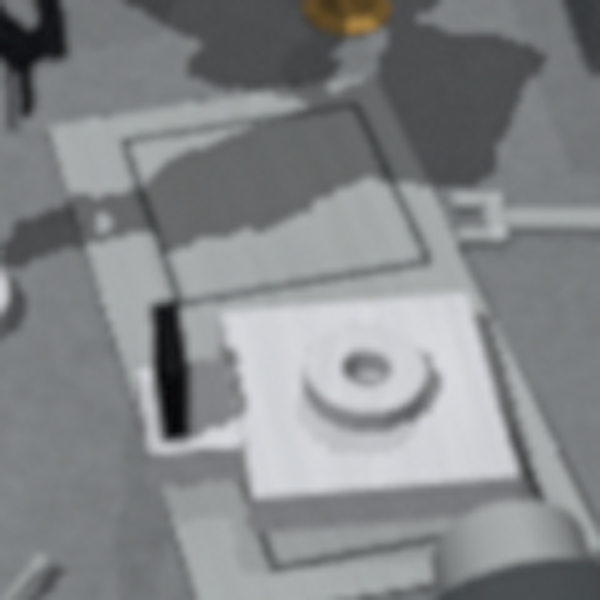

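View pics/t7.png

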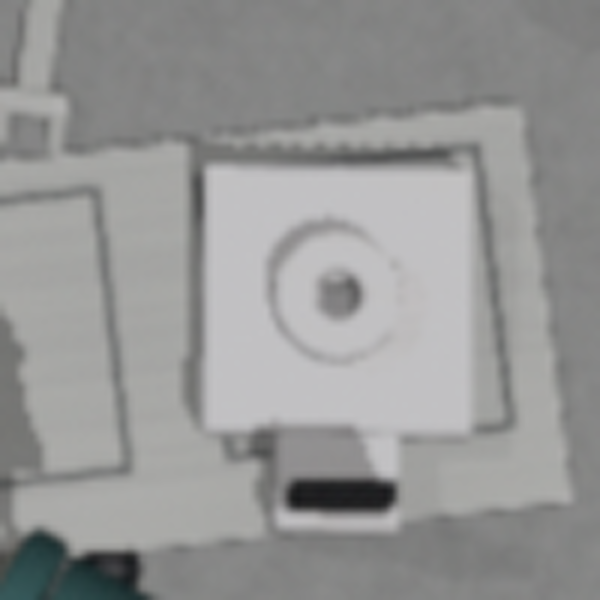

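```bash
cat > hole.py <<'E'
import sys
from h import *
def hole(n,im,guess,z,thr,r=9):
    g=cv2.cvtColor(im,cv2.COLOR_BGR2GRAY); x,y=map(int,map(round,guess)); s=8
    c=cv2.resize(g[y-r:y+r,x-r:x+r],None,fx=s,fy=s,interpolation=cv2.INTER_CUBIC)
    m=(c<thr).astype(np.uint8); N,l,st,ce=cv2.connectedComponentsWithStats(m)
    best=None
    for i in range(1,N):
        if st[i,4]>300:
            d=np.hypot(*(ce[i]-r*s)); 
            if best is None or d<best[0]: best=(d,i)
    i=best[1]; cs,_=cv2.findContours((l==i).astype(np.uint8),cv2.RETR_EXTERNAL,cv2.CHAIN_APPROX_NONE)
    e=cv2.fitEllipse(cv2.convexHull(cs[0])); uv=(np.array(e[0])+.5)/s-.5+[x-r,y-r]
    return uv.round(2),(np.array(e[1])/s).round(1),onplane(n,[uv],z)[0].round(4)
if __name__=="__main__":
    tag=sys.argv[1]; z=float(sys.argv[2]); P=np.array([float(sys.argv[3]),float(sys.argv[4]),z])
    for n in("top","side"):
        im=np.load(f"pics/{n}{tag}.npz")['im']
        for thr in (150,165): print(n,thr,*hole(n,im,proj(n,P)[0],z,thr))
E
python3 hole.py 7 .048 .6203 -.2885
cat > bore.py <<'E'
from hole import *
for n in("top","side"):
    im=np.load(f"pics/{n}0.npz")['im']
    for thr in (150,165): print(n,*hole(n,im,proj(n,[.6203,-.2885,.032])[0],.032,thr))
E
python3 bore.py
```

```text
top 150 [366.24 208.68] [7.3 7.5] [ 0.6194 -0.2878  0.048 ]
top 165 [366.14 208.67] [8.2 8.3] [ 0.6194 -0.2875  0.048 ]
side 150 [362.46 292.95] [5.5 8.9] [ 0.6202 -0.2871  0.048 ]
side 165 [362.58 293.03] [6.5 9.6] [ 0.6205 -0.2874  0.048 ]
top [366.27 209.66] [7.1 7.5] [ 0.6188 -0.2892  0.032 ]
top [366.08 209.51] [8.2 8.7] [ 0.6192 -0.2887  0.032 ]
side [362.29 298.15] [6.  8.1] [ 0.6201 -0.2895  0.032 ]
side [362.27 298.11] [6.6 9.1] [ 0.6201 -0.2894  0.032 ]
```

Emit:
arm_command(targets="-1 0.5 40 0 0 0 1;-1 0.5 80 0 0 0 1;-1 0.5 108 0 0 0 1;-1 0.5 119 0 0 0 1;-1 0.5 119 0 0 0 1;-1 0.5 119 0 0 0 0.5;-1 0.5 119 0 0 0 0.5;-1 0.5 119 0 0 0 0.5;-1 0.5 119 0 0 0 0.5")

```text
time: 14.9
tool_pos: [0.4179, -0.1808, 0.0044]
tcp_rot: [2.219, 2.218, 0.002]
wrist_force: [-2.1, 0.4, 6.1]
width: 0.701
```

Emit:
arm_command(targets="0 0 -20 0 0 0 0.5;0 0 -55 0 0 0 0.5;0 0 -95 0 0 0 0.5;0 0 -125 0 0 0 0.5;-25 50 -125 0 0 0 0.5;-50 100 -125 0 0 0 0.5;-75 140 -125 0 0 0 0.5;-95 180 -125 0 0 0 0.5;-111 206 -125 0 0 0 0.5;-111 206 -125 0 0 0 0.5")

```text
time: 15.73
tool_pos: [0.6259, -0.2932, 0.1291]
tcp_rot: [2.218, 2.216, 0.003]
wrist_force: [1.0, 0.3, -1.0]
width: 0.701
```

Emit:
arm_command(targets="0 0 0 0 0 0 0.5;0 0 0 0 0 0 0.5")

```text
time: 15.9
tool_pos: [0.6231, -0.2917, 0.1278]
tcp_rot: [2.221, 2.219, 0.001]
wrist_force: [-1.0, 0.3, -2.2]
width: 0.704
```

```bash
python3 -c "
from h import *
plan([.6210,-.2903,.055],0)
im,d=look('side','side8');crop(im,290,180,410,340,4,'s8')
"
```

```text
t=15.90 shift [ 1.5 -2.2 72.8] turn [ 0.1   0.05 -0.05] jaw now -0.1 dj 0.1 q [-27.  21.  96.   0.  63. -27.] F [-1.   0.3 -2.2] w 0.704 pos [ 0.6231 -0.2917  0.1278]
```

View pics/s8.png

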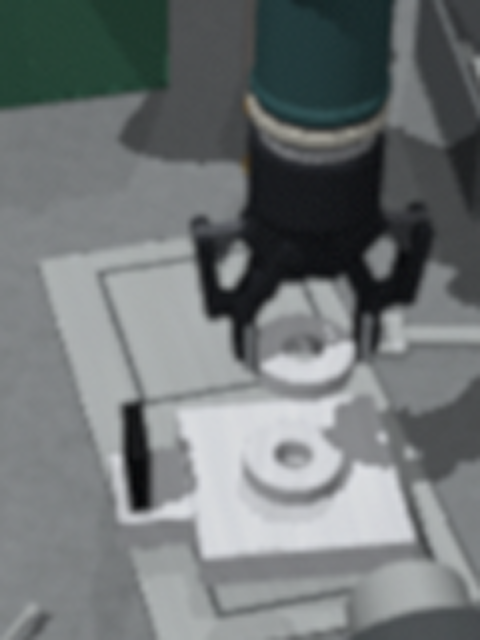

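Emit:
arm_command(targets="0 -2 25 0 0 0 0.5;0 -2 50 0 0 0 0.5;0 -2 64 0 0 0 0.5;0 -2 70 0 0 0 0.5;0 -2 73 0 0 0 0.5;0 -2 74 0 0 0 0.5;0 -2 74 0 0 0 0.5")

```text
time: 16.53
tool_pos: [0.6202, -0.2911, 0.0541]
tcp_rot: [2.221, 2.219, 0.001]
wrist_force: [0.1, -0.3, -1.0]
width: 0.705
```

```bash
python3 -c "
from h import *
plan([.6210,-.2915,.053],0)
"
```

```text
t=16.53 shift [-0.4  0.8  1.1] turn [ 0.1   0.05 -0.03] jaw now -0.0 dj 0.0 q [-27.  25.  99.   0.  56. -27.] F [ 0.1 -0.3 -1. ] w 0.705 pos [ 0.6202 -0.2911  0.0541]
```

Emit:
arm_command(targets="-0.4 0.8 1 0 0 0 0.5;-0.4 0.8 1.5 0 0 0 0.5;-0.4 0.8 1.5 0 0 0 0.5;-0.4 0.8 1.5 0 0 0 0.9;-0.4 0.8 1.5 0 0 0 0.95;-0.4 0.8 1.5 0 0 0 0.95")

```text
time: 17.03
tool_pos: [0.6205, -0.2913, 0.0516]
tcp_rot: [2.222, 2.22, 0.0]
wrist_force: [-0.6, -0.6, 0.8]
width: 0.949
```

```bash
python3 -c "
from h import *
plan([.3910,-.2695,.12],0)
"
```

```text
t=17.03 shift [  21.6 -229.4  -68.5] turn [ 0.02  0.01 -0.04] jaw now -0.0 dj 0.0 q [-27.  25.  99.   0.  56. -27.] F [-0.6 -0.6  0.8] w 0.949 pos [ 0.6205 -0.2913  0.0516]
```

Emit:
arm_command(targets="0 0 -20 0 0 0 1;0 0 -55 0 0 0 1;0 0 -75 0 0 0 1;5 -35 -75 0 0 0 1;10 -75 -75 0 0 0 1;14 -115 -75 0 0 0 1;18 -155 -75 0 0 0 1;21 -195 -72 0 0 0 1;21.6 -229 -69 0 0 0 1;21.6 -229 -69 0 0 0 1")

```text
time: 17.87
tool_pos: [0.3842, -0.2669, 0.118]
tcp_rot: [-2.219, -2.214, 0.004]
wrist_force: [-0.1, 0.0, -1.4]
width: 1.0
```

```bash
python3 meas.py 9 .064; python3 hole.py 9 .064 .6203 -.2885; python3 -c "
from h import *
plan([.3910,-.2700,.002],0)
for o in discs(np.load('pics/top9.npz')['im']): print(o)"
```

```text
t=17.97 shift [ 90.7  23.7 121.3] turn [ 0.02  0.   -0.13] jaw now -0.1 dj 0.1 q [-38.  -1. 122.   0.  59. -37.] F [ 0.3 -0.1  0.5] w 0.998 pos [ 0.3902 -0.2692  0.1203]
top 150 [367.07 207.79] [7.6 7.9] [ 0.6198 -0.2889  0.064 ]
top 165 [367.04 207.84] [8.4 8.5] [ 0.6197 -0.2888  0.064 ]
side 150 [362.89 289.01] [5.7 8.7] [ 0.6203 -0.2894  0.064 ]
side 165 [362.97 289.01] [6.4 9.5] [ 0.6204 -0.2894  0.064 ]
 t=17.97 shift [ -0.7   0.8 118.3] turn [ 0.02  0.   -0.13] jaw now -0.1 dj 0.1 q [-38.  -1. 122.   0.  59. -37.] F [ 0.3 -0.1  0.5] w 0.998 pos [ 0.3902 -0.2692  0.1203]
(array([296.1, 246.3]), array([23.4, 54.5]), array([ 0.5067, -0.087 ,  0.016 ]))
(array([366.5, 238.2]), array([17.2, 84.4]), array([ 0.5366, -0.2928,  0.016 ]))
(array([299.2, 235.1]), array([11. , 40.3]), array([ 0.54  , -0.0951,  0.016 ]))
```

View pics/s9.png

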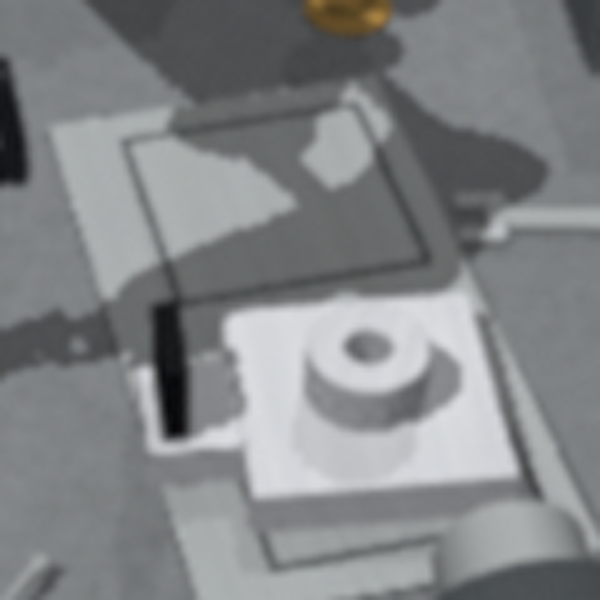

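View pics/t9.png

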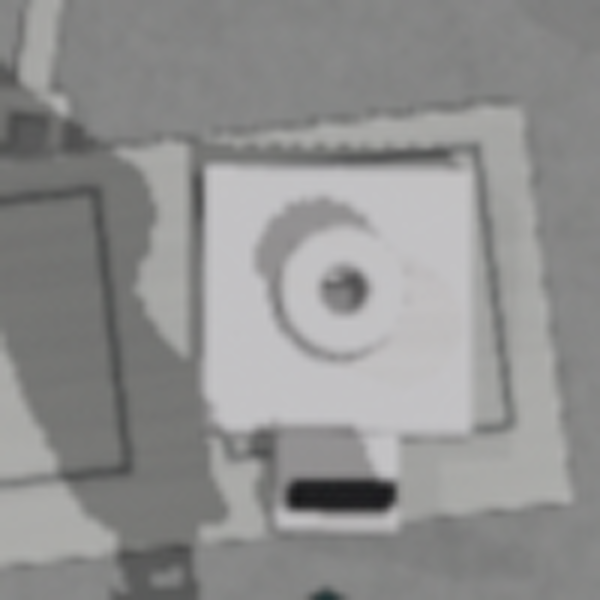

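Emit:
arm_command(targets="-0.6 0.8 40 0 0 0 1;-0.6 0.8 80 0 0 0 1;-0.6 0.8 107 0 0 0 1;-0.6 0.8 118 0 0 0 1;-0.6 0.8 118 0 0 0 1;-0.6 0.8 118 0 0 0 0.5;-0.6 0.8 118 0 0 0 0.5;-0.6 0.8 118 0 0 0 0.5;-0.6 0.8 118 0 0 0 0.5")

```text
time: 18.72
tool_pos: [0.3942, -0.2714, 0.005]
tcp_rot: [2.219, 2.218, 0.001]
wrist_force: [-0.3, 1.4, 4.8]
width: 0.703
```

Emit:
arm_command(targets="0 0 -20 0 0 0 0.5;0 0 -55 0 0 0 0.5;0 0 -95 0 0 0 0.5;0 0 -130 0 0 0 0.5;-4 45 -130 0 0 0 0.5;-8 85 -130 0 0 0 0.5;-12 125 -130 0 0 0 0.5;-16 165 -130 0 0 0 0.5;-20 205 -130 0 0 0 0.5;-21.5 227 -130 0 0 0 0.5")

```text
time: 19.55
tool_pos: [0.6244, -0.2924, 0.1347]
tcp_rot: [2.217, 2.217, 0.004]
wrist_force: [-0.1, 0.3, -0.7]
width: 0.7
```

Emit:
arm_command(targets="0 0 0 0 0 0 0.5;0 0 0 0 0 0 0.5;0 0 0 0 0 0 0.5")

```text
time: 19.8
tool_pos: [0.6186, -0.2916, 0.1329]
tcp_rot: [2.222, 2.221, -0.0]
wrist_force: [-0.3, -0.1, -0.7]
width: 0.702
```

```bash
python3 -c "
from h import *
plan([.6205,-.29,.07],0)
im,d=look('side','side10');crop(im,230,150,410,340,3.1,'s10')
"
```

```text
t=19.80 shift [ 1.7  1.9 62.9] turn [-0.01  0.02 -0.03] jaw now -0.0 dj 0.0 q [-27.  20.  96.  -0.  64. -27.] F [-0.3 -0.1 -0.7] w 0.702 pos [ 0.6186 -0.2916  0.1329]
```

View pics/s10.png

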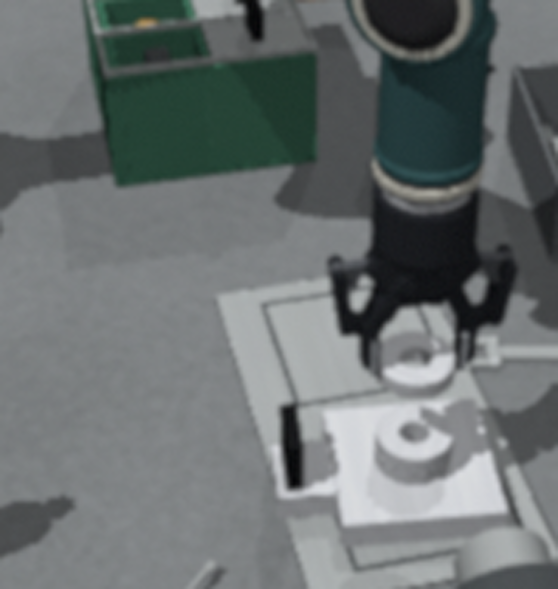

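Emit:
arm_command(targets="0 2 25 0 0 0 0.5;0 2 45 0 0 0 0.5;0 2 55 0 0 0 0.5;0 2 59 0 0 0 0.5;0 2 61 0 0 0 0.5;0 2 62 0 0 0 0.5;0 2 62 0 0 0 0.5")

```text
time: 20.43
tool_pos: [0.6216, -0.2922, 0.0715]
tcp_rot: [2.221, 2.219, 0.001]
wrist_force: [-0.4, -0.7, -1.5]
width: 0.698
```

```bash
python3 -c "
from h import *
plan([.6205,-.2916,.0695],0)
"
```

```text
t=20.43 shift [ 0.6 -1.1  2. ] turn [ 0.09  0.05 -0.05] jaw now -0.0 dj 0.0 q [-27.  24.  98.  -0.  58. -27.] F [-0.4 -0.7 -1.5] w 0.698 pos [ 0.6216 -0.2922  0.0715]
```

Emit:
arm_command(targets="0.5 -1 1.5 0 0 0 0.5;0.5 -1 2.3 0 0 0 0.5;0.5 -1 2.3 0 0 0 0.5;0.5 -1 2.3 0 0 0 0.9;0.5 -1 2.3 0 0 0 0.95;0.5 -1 2.3 0 0 0 0.95")

```text
time: 20.93
tool_pos: [0.6203, -0.2912, 0.0682]
tcp_rot: [2.222, 2.22, 0.0]
wrist_force: [0.1, -0.3, 0.4]
width: 0.955
```

Emit:
arm_command(targets="0 0 -20 0 0 0 1;0 0 -60 0 0 0 1;0 0 -100 0 0 0 1;30 -15 -130 0 0 0 0.6;60 -30 -130 0 0 0 0.6;95 -45 -130 0 0 0 0.6;130 -60 -130 0 0 0 0.6;165 -75 -130 0 0 0 0.6;200 -90 -130 0 0 0 0.6;200 -90 -130 0 0 0 0.6")

```text
time: 21.77
tool_pos: [0.5271, -0.0859, 0.1976]
tcp_rot: [-2.215, -2.222, -0.001]
wrist_force: [-0.4, -0.6, -0.6]
width: 0.598
```

```bash
python3 meas.py 11 .080; python3 hole.py 11 .080 .6203 -.2885; python3 -c "
from h import *
im=np.load('pics/top11.npz')['im']; crop(im,100,200,220,300,6,'c11')
im=np.load('pics/side11.npz')['im']; crop(im,240,110,340,190,7,'s11b')
plan([*pk(0),.2],6.8)"
```

```text
t=21.87 shift [ -88.3 -116.1  199.3] turn [0.04 0.03 0.12] jaw now 0.1 dj -0.1 q [-12.   2. 111.  -0.  67. -12.] F [ 0.6 -0.7 -0.9] w 0.603 pos [ 0.5299 -0.09    0.1983]
top 150 [367.18 207.18] [7.9 8.2] [ 0.6194 -0.2879  0.08  ]
top 165 [367.14 207.22] [8.6 8.9] [ 0.6192 -0.2877  0.08  ]
side 150 [362.96 284.15] [5.9 9.2] [ 0.6198 -0.2886  0.08  ]
side 165 [363.02 284.14] [ 6.6 10. ] [ 0.62   -0.2886  0.08  ]
 t=21.87 shift [298.9 -96.2  -1.9] turn [ 0.04  0.03 -6.68] jaw now 0.1 dj 6.7 q [-12.   2. 111.  -0.  67. -12.] F [ 0.6 -0.7 -0.9] w 0.603 pos [ 0.5299 -0.09    0.1983]
```

View pics/s11.png

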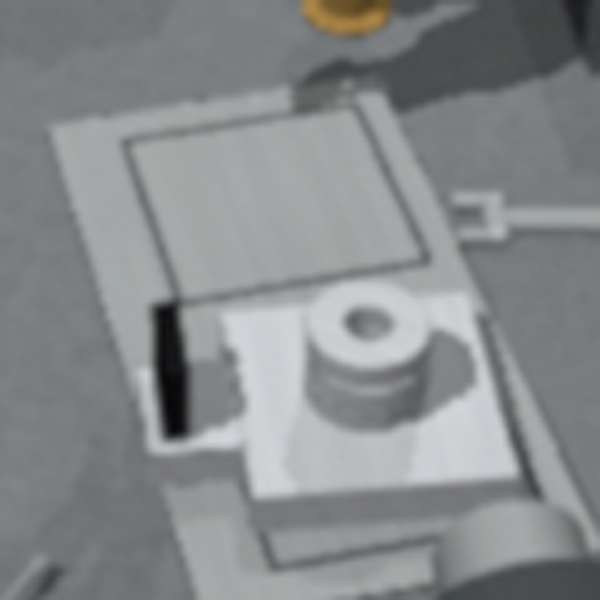

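View pics/c11.png

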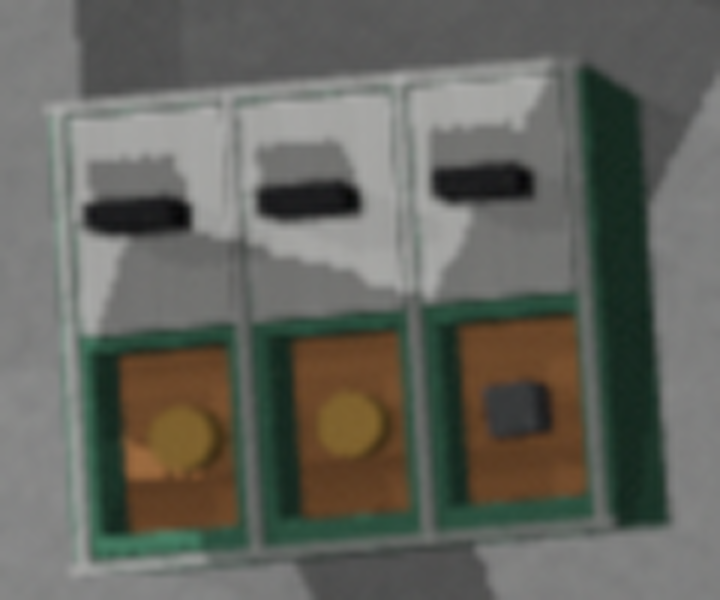

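View pics/s11b.png

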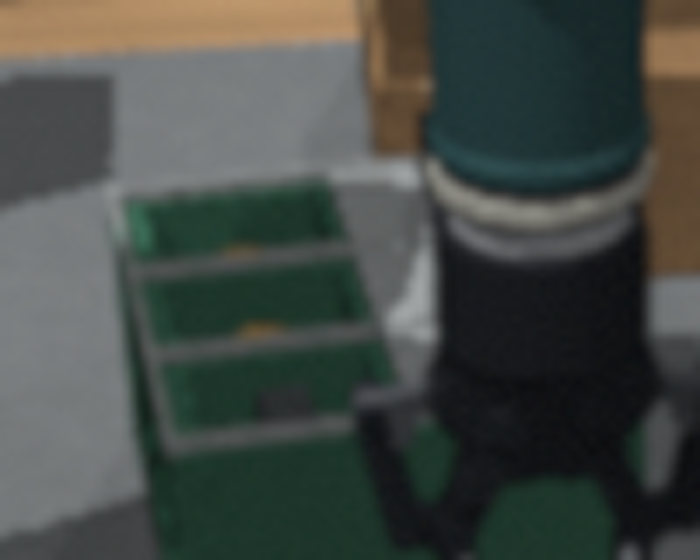

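```bash
python3 -c "
from h import *
print(onplane('top',[(100+511/6,200+410/6)],.128), pk(0), proj('top',[*pk(0),.128]))
im=np.load('pics/top11.npz')['im']; crop(im,172,255,200,283,20,'c11p')
"
```

```text
[[0.43011963 0.20953393 0.128     ]] [0.4330802 0.2087469] [[185.50633716 267.25781505]]
```

View pics/c11p.png

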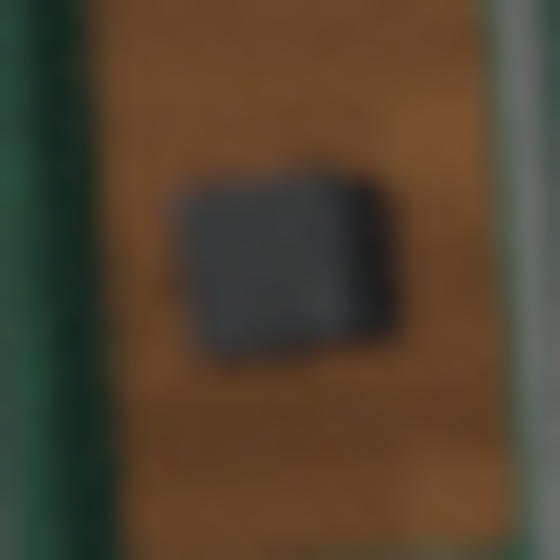

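Emit:
arm_command(targets="40 -12 0 0 0 -7.4 0.5;80 -25 0 0 0 -7.4 0.5;120 -38 0 0 0 -7.4 0.5;160 -51 0 0 0 -7.4 0.5;200 -64 0 0 0 -7.4 0.5;240 -77 0 0 0 -7.4 0.5;275 -88 0 0 0 -7.4 0.5;298.5 -95.8 0 0 0 -7.4 0.5;298.5 -95.8 0 0 0 -7.4 0.5;298.5 -95.8 0 0 0 -7.4 0.5")

```text
time: 22.7
tool_pos: [0.4355, 0.2079, 0.1982]
tcp_rot: [2.071, 2.361, 0.0]
wrist_force: [0.7, -0.9, -0.6]
width: 0.502
```

Emit:
arm_command(targets="0 0 0 0 0 0 0.5;0 0 0 0 0 0 0.5")

```text
time: 22.87
tool_pos: [0.4356, 0.2062, 0.198]
tcp_rot: [2.076, 2.357, -0.0]
wrist_force: [-0.1, 1.3, -0.0]
width: 0.505
```

```bash
python3 -c "
from h import *
plan([.4335,.2085,.098],7.5)
"
```

```text
t=22.87 shift [  2.6  -1.8 100. ] turn [ 0.01  0.03 -0.24] jaw now 7.3 dj 0.2 q [ 22.  -5. 117.  -0.  68.  15.] F [-0.1  1.3 -0. ] w 0.505 pos [0.4356 0.2062 0.198 ]
```

Emit:
arm_command(targets="2 -1.5 0 0 0 0 0.5;2 -1.5 25 0 0 0 0.5;2 -1.5 50 0 0 0 0.5;2 -1.5 75 0 0 0 0.5;2 -1.5 92 0 0 0 0.5;2 -1.5 100 0 0 0 0.5;2 -1.5 100 0 0 0 0.5;2 -1.5 100 0 0 0 0.5")

```text
time: 23.53
tool_pos: [0.4332, 0.2088, 0.0982]
tcp_rot: [-2.076, -2.358, 0.0]
wrist_force: [-0.1, 0.5, 0.9]
width: 0.5
```

Emit:
arm_command(targets="0 0 0 0 0 0 0.1;0 0 0 0 0 0 0.1;0 0 0 0 0 0 0.1;0 0 0 0 0 0 0.1;0 0 0 0 0 0 0.1", newtons=40)

```text
time: 23.95
tool_pos: [0.4342, 0.2098, 0.0997]
tcp_rot: [2.073, 2.359, 0.005]
wrist_force: [-0.5, -0.7, 7.2]
width: 0.278
```

```bash
python3 -c "
from h import *
plan([.4335,.2085,.098],7.5)
"
```

```text
t=23.95 shift [-1.2 -0.9  1.7] turn [ 0.18 -0.04 -0.13] jaw now 7.4 dj 0.1 q [ 23.   1. 123.  -0.  56.  15.] F [-0.5 -0.7  7.2] w 0.278 pos [0.4342 0.2098 0.0997]
```

Emit:
arm_command(targets="0 0 -10 0 0 0 0.1;0 0 -30 0 0 0 0.1;0 0 -50 0 0 0 0.1;0 0 -70 0 0 0 0.1;0 0 -92 0 0 0 0.1;0 0 -115 0 0 0 0.1;0 0 -140 0 0 0 0.1;0 0 -165 0 0 0 0.1;0 0 -165 0 0 0 0.1;0 0 -165 0 0 0 0.1", newtons=70)

```text
time: 24.78
tool_pos: [0.4336, 0.2096, 0.2647]
tcp_rot: [2.073, 2.358, 0.005]
wrist_force: [1.0, -0.2, -2.4]
width: 0.27
```

```bash
python3 -c "
from h import *
plan([.6203,-.290,.265],7.5)
plan([.6203,-.290,.265],0)
"
```

```text
t=24.78 shift [-5.194e+02  1.211e+02 -3.000e-01] turn [ 0.2  -0.06 -0.13] jaw now 7.4 dj 0.1 q [ 23.  -8. 112.   0.  75.  15.] F [ 1.  -0.2 -2.4] w 0.270 pos [0.4336 0.2096 0.2647]
 t=24.78 shift [-5.194e+02  1.211e+02 -3.000e-01] turn [ 0.2  -0.07  7.37] jaw now 7.4 dj -7.4 q [ 23.  -8. 112.   0.  75.  15.] F [ 1.  -0.2 -2.4] w 0.270 pos [0.4336 0.2096 0.2647]
```

Emit:
arm_command(targets="-38 9 0 0 0 7.4 0.1;-76 18 0 0 0 7.4 0.1;-114 27 0 0 0 7.4 0.1;-152 35 0 0 0 7.4 0.1;-190 44 0 0 0 7.4 0.1;-228 53 0 0 0 7.4 0.1;-266 62 0 0 0 7.4 0.1;-304 71 0 0 0 7.4 0.1;-342 80 0 0 0 7.4 0.1;-380 89 0 0 0 7.4 0.1")

```text
time: 25.62
tool_pos: [0.5687, -0.1577, 0.2601]
tcp_rot: [-2.22, -2.218, 0.003]
wrist_force: [0.2, 0.1, -0.8]
width: 0.267
```

Emit:
arm_command(targets="0 0 0 0 0 0 0.1;0 0 0 0 0 0 0.1;0 0 0 0 0 0 0.1")

```text
time: 25.87
tool_pos: [0.5685, -0.1558, 0.2605]
tcp_rot: [-2.22, -2.217, 0.002]
wrist_force: [-0.1, 0.4, -1.1]
width: 0.269
```

```bash
python3 -c "
from h import *
plan([.6203,-.290,.20],0)
im,d=look('side','side12');crop(im,270,130,410,330,4,'s12')
im,d=look('top','top12');crop(im,270,150,410,290,5,'t12')
"; python3 hole.py 12 .080 .6203 -.2885
```

```text
t=25.87 shift [-134.3   52.3   60.1] turn [-0.24 -0.11 -0.09] jaw now -0.1 dj 0.1 q [-18.   5. 100.   0.  75. -18.] F [-0.1  0.4 -1.1] w 0.269 pos [ 0.5685 -0.1558  0.2605]
top 150 [367.18 207.18] [7.8 8.2] [ 0.6194 -0.2879  0.08  ]
top 165 [367.13 207.21] [8.5 8.8] [ 0.6193 -0.2877  0.08  ]
side 150 [362.95 284.14] [5.8 9.1] [ 0.6198 -0.2886  0.08  ]
side 165 [363.01 284.14] [ 6.5 10. ] [ 0.62   -0.2886  0.08  ]
```

View pics/s12.png

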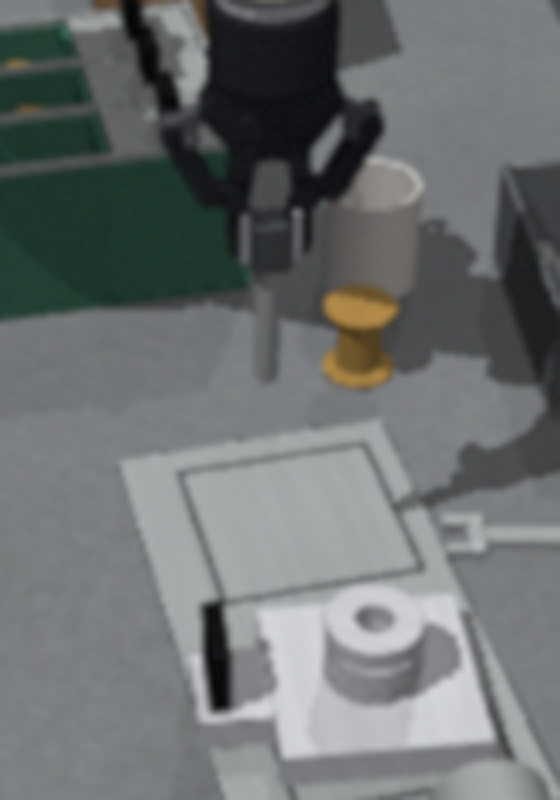

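View pics/t12.png

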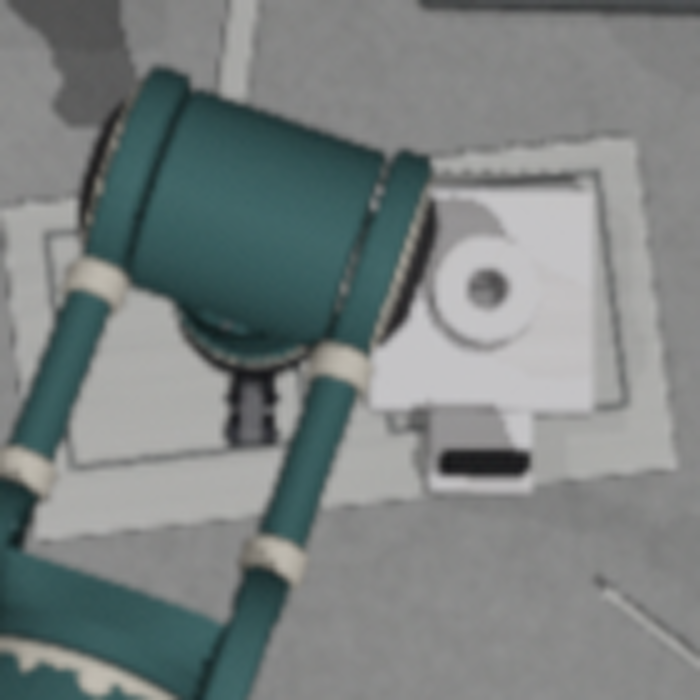

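```bash
python3 -c "
from h import *
im=np.load('pics/side12.npz')['im']; crop(im,320,190,352,232,14,'s12p')
s=bot.read_state()['tool_pos']
print(proj('side',[s[0],s[1],s[2]-.0937]), proj('side',[s[0],s[1],s[2]-.0937+.04]))
"
```

```text
[[336.45006939 224.03502127]] [[336.60499575 211.25097552]]
```

View pics/s12p.png

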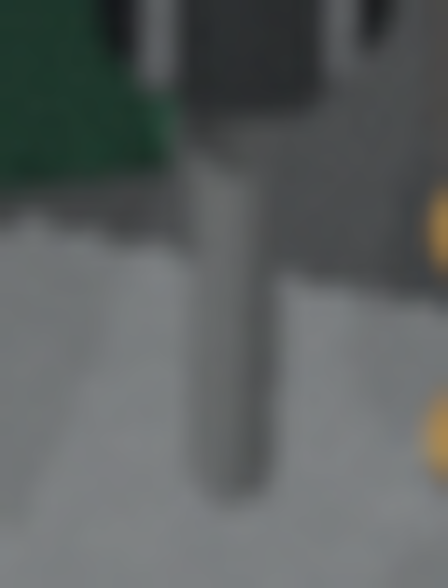

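Emit:
arm_command(targets="-40 16 0 0 0 0 0.1;-80 32 15 0 0 0 0.1;-110 44 35 0 0 0 0.1;-133.3 52.3 60 0 0 0 0.1;-133.3 52.3 74 0 0 0 0.1;-133.3 52.3 74 0 0 0 0.1;-133.3 52.3 74 0 0 0 0.1;-133.3 52.3 74 0 0 0 0.1")

```text
time: 26.63
tool_pos: [0.6224, -0.2879, 0.1902]
tcp_rot: [2.22, 2.222, 0.001]
wrist_force: [1.2, -0.8, -1.5]
width: 0.268
```

```bash
python3 -c "
from h import *
plan([.6203,-.289,.17],0)
im,d=look('side','side13');crop(im,330,250,400,310,11,'s13')
s=bot.read_state()['tool_pos']
print(proj('side',[s[0],s[1],s[2]-.0937]), proj('side',[s[0],s[1],.08]))
"
```

```text
t=26.63 shift [-1.1 -2.2 20.2] turn [0.06 0.   0.06] jaw now 0.1 dj -0.1 q [-27.  18.  93.   0.  69. -27.] F [ 1.2 -0.8 -1.5] w 0.268 pos [ 0.6224 -0.2879  0.1902]
[[364.50059763 278.79129576]] [[364.17954849 283.95156523]]
```

View pics/s13.png

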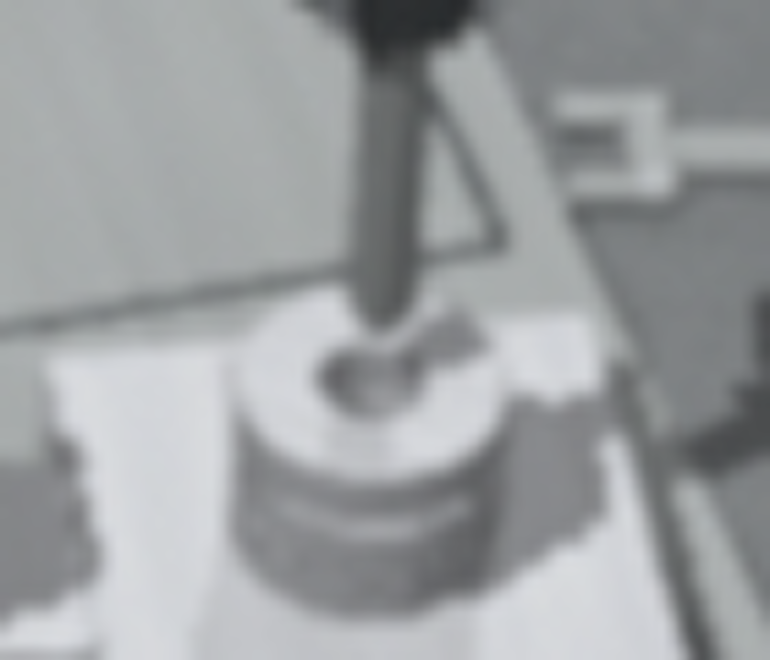

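Emit:
arm_command(targets="-1 -2.4 5 0 0 0 0.1;-1 -2.4 12 0 0 0 0.1;-1 -2.4 12 0 0 0 0.1;-1 -2.4 12 0 0 0 0.1")

```text
time: 27.02
tool_pos: [0.6192, -0.29, 0.1766]
tcp_rot: [-2.221, -2.22, 0.0]
wrist_force: [-0.7, -0.4, -3.6]
width: 0.269
```

```bash
python3 -c "
from h import *
plan([.6203,-.289,.17],0)
im,d=look('side','side14');crop(im,330,250,400,310,11,'s14')
s=bot.read_state()['tool_pos']
print(proj('side',[s[0],s[1],s[2]-.0937]), proj('side',[s[0],s[1],.08]))
"
```

```text
t=27.02 shift [1.  1.1 6.6] turn [-0.05 -0.02 -0.02] jaw now -0.0 dj 0.0 q [-27.  18.  94.   0.  68. -27.] F [-0.7 -0.4 -3.6] w 0.269 pos [ 0.6192 -0.29    0.1766]
[[362.93211436 283.70183226]] [[362.87687345 284.62262055]]
```

View pics/s14.png

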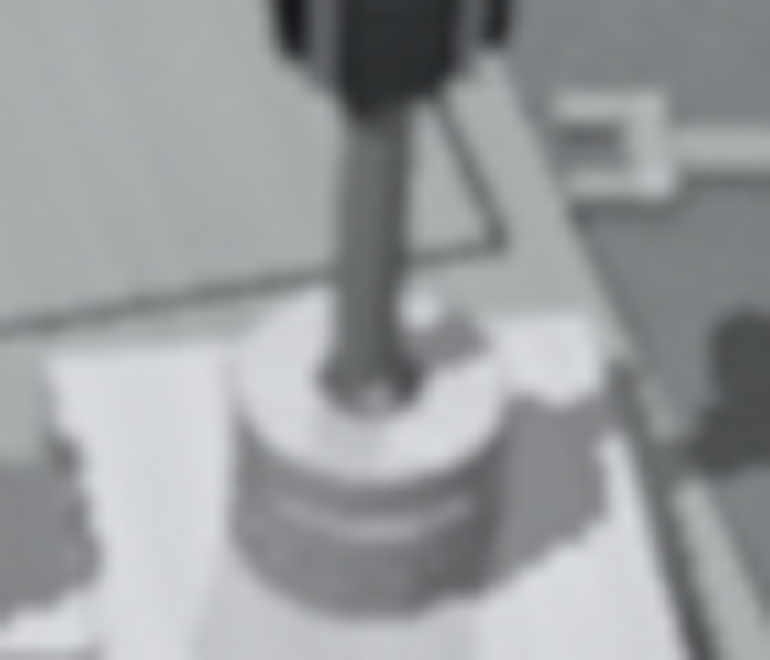

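Emit:
arm_command(targets="0 1 5 0 0 0 0.1;0 1 10 0 0 0 0.1;0 1 15 0 0 0 0.1;0 1 15 0 0 0 0.1;0 1 15 0 0 0 0.1")

```text
time: 27.48
tool_pos: [0.6201, -0.2904, 0.1609]
tcp_rot: [-2.221, -2.219, 0.001]
wrist_force: [-0.1, -0.6, -1.1]
width: 0.267
```

```bash
python3 -c "
from h import *
plan([.6203,-.289,.12],0)
im,d=look('side','side15');crop(im,345,265,385,300,18,'s15')
s=bot.read_state()['tool_pos']
print(proj('side',[s[0],s[1],s[2]-.0937]), proj('side',[s[0],s[1],.08]))
print(proj('side',[[.62,-.2886+dy,.08] for dy in (-.012,0,.012)]))
"
```

```text
t=27.48 shift [ 1.3  0.3 40.9] turn [-0.09 -0.05 -0.05] jaw now -0.0 dj 0.0 q [-27.  19.  95.   0.  67. -27.] F [-0.1 -0.6 -1.1] w 0.267 pos [ 0.6201 -0.2904  0.1609]
[[363.08841139 288.25630377]] [[363.30573173 284.67931097]]
[[363.78028247 287.56998808]
 [363.02204366 284.14380078]
 [362.27502403 280.76830864]]
```

View pics/s15.png

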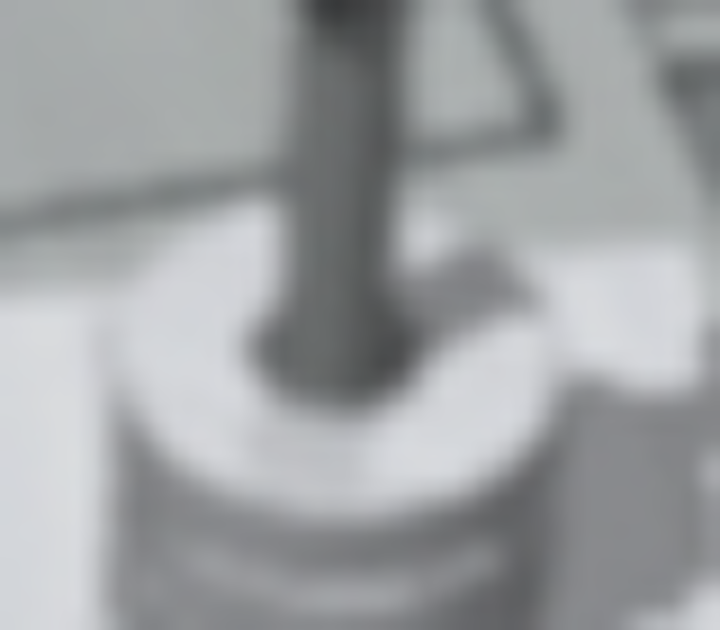

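Emit:
arm_command(targets="1.4 0.3 5 0 0 0 0.1;1.4 0.3 12 0 0 0 0.1;1.4 0.3 19 0 0 0 0.1;1.4 0.3 26 0 0 0 0.1;1.4 0.3 30 0 0 0 0.1;1.4 0.3 30 0 0 0 0.1;1.4 0.3 30 0 0 0 0.1")

```text
time: 28.12
tool_pos: [0.6205, -0.289, 0.1312]
tcp_rot: [-2.221, -2.22, 0.001]
wrist_force: [0.2, 0.1, -1.5]
width: 0.268
```

Emit:
arm_command(targets="0 0 3 0 0 0 0.1;0 0 6 0 0 0 0.1;0 0 8 0 0 0 0.1;0 0 10 0 0 0 0.1;0 0 10 0 0 0 0.1")

```text
time: 28.53
tool_pos: [0.6206, -0.289, 0.1214]
tcp_rot: [-2.222, -2.22, 0.0]
wrist_force: [-0.1, 0.4, -1.8]
width: 0.269
```

Emit:
arm_command(targets="0 0 3 0 0 0 0.1;0 0 6 0 0 0 0.1;0 0 9 0 0 0 0.1;0 0 12 0 0 0 0.1;0 0 14 0 0 0 0.1;0 0 15 0 0 0 0.1;0 0 15 0 0 0 0.1;0 0 15 0 0 0 0.1")

```text
time: 29.2
tool_pos: [0.6209, -0.2892, 0.1069]
tcp_rot: [-2.222, -2.221, 0.0]
wrist_force: [-0.6, 0.2, -2.0]
width: 0.267
```

Emit:
arm_command(targets="0 0 1 0 0 0 0.1;0 0 2 0 0 0 0.1;0 0 3 0 0 0 0.1;0 0 3 0 0 0 0.1;0 0 3 0 0 0 0.1")

```text
time: 29.62
tool_pos: [0.6215, -0.2894, 0.1059]
tcp_rot: [2.221, 2.22, 0.001]
wrist_force: [-1.7, 0.5, 5.5]
width: 0.27
```

Emit:
arm_command(targets="0 0 0 0 0 0 0.45;0 0 0 0 0 0 0.5;0 0 0 0 0 0 0.5;0 0 -20 0 0 0 0.5;0 0 -50 0 0 0 0.5;0 0 -70 0 0 0 0.5;0 -40 -70 0 0 0 0.5;0 -80 -70 0 0 0 0.5;0 -98 -70 0 0 0 0.5;0 -98 -70 0 0 0 0.5")

```text
time: 30.45
tool_pos: [0.519, -0.2887, 0.1735]
tcp_rot: [-2.222, -2.217, 0.002]
wrist_force: [0.1, -0.0, -0.4]
width: 0.499
```

```bash
python3 -c "
from h import *
plan([.5225,-.2909,.05],.8)
im,d=look('side','side16');crop(im,280,210,410,340,4.6,'s16')
im,d=look('top','top16');crop(im,270,160,410,280,5,'t16')
"
```

```text
t=30.45 shift [ -2.3   3.8 123.5] turn [-0.17 -0.05 -0.92] jaw now -0.1 dj 0.9 q [-31.   9. 106.  -0.  66. -31.] F [ 0.1 -0.  -0.4] w 0.499 pos [ 0.519  -0.2887  0.1735]
```

View pics/s16.png

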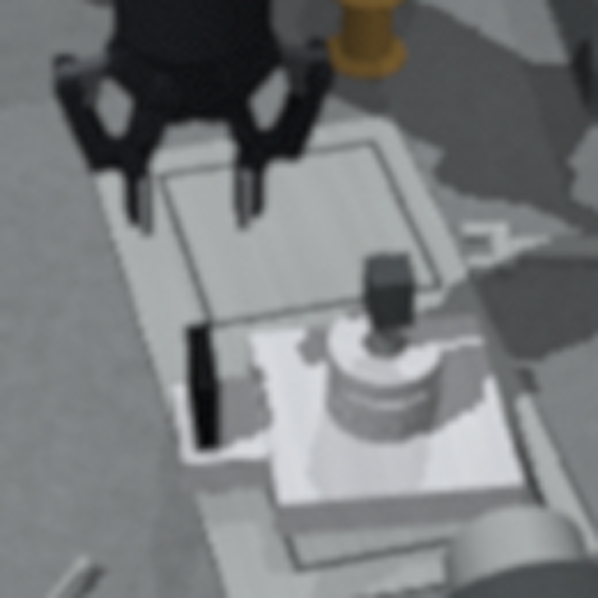

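View pics/t16.png

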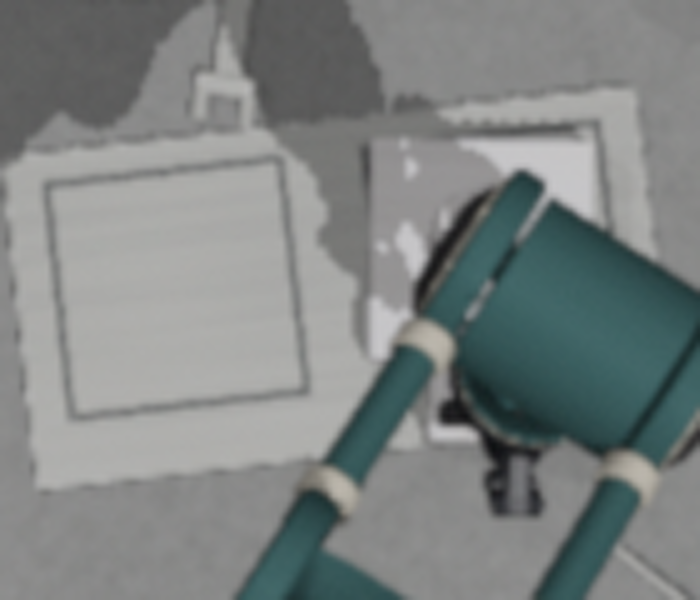

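```bash
python3 -c "
from h import *
im=np.load('pics/top11.npz')['im']
m=(im.max(2)<60).astype(np.uint8); mm=np.zeros_like(m); mm[232:252,350:385]=m[232:252,350:385]
M=cv2.moments(mm); uv=(M['m10']/M['m00'],M['m01']/M['m00']); print(uv,M['m00'],onplane('top',[uv],.075), cv2.boundingRect(mm))
"
```

```text
(366.1948051948052, 242.03896103896105) 77.0 [[ 0.52044975 -0.28757934  0.075     ]] (358, 240, 17, 5)
```

Emit:
arm_command(targets="0 0 30 0 0 0 0.5;0 0 50 0 0 0 0.5;0 0 50 0 0 0 0.5")

```text
time: 30.8
tool_pos: [0.5213, -0.2874, 0.1193]
tcp_rot: [-2.217, -2.216, 0.002]
wrist_force: [-1.6, 0.8, -0.7]
width: 0.501
```

```bash
python3 -c "
from h import *
plan([.522,-.289,.048],.3)"
```

```text
t=30.80 shift [-1.9  1.1 71.3] turn [-0.35 -0.23 -0.31] jaw now -0.0 dj 0.3 q [-31.  12. 108.   0.  60. -31.] F [-1.6  0.8 -0.7] w 0.501 pos [ 0.5213 -0.2874  0.1193]
```

Emit:
arm_command(targets="-1 0.5 25 0 0 0 0.5;-1 0.5 45 0 0 0 0.5;-1 0.5 62 0 0 0 0.5;-1 0.5 70 0 0 0 0.5;-1 0.5 70 0 0 0 0.5;-1 0.5 70 0 0 0 0.5")

```text
time: 31.3
tool_pos: [0.5243, -0.2903, 0.0544]
tcp_rot: [2.222, 2.221, 0.0]
wrist_force: [-0.0, 0.4, 0.9]
width: 0.504
```

Emit:
arm_command(targets="0 0 0 0 0 0 0.05;0 0 0 0 0 0 0.05;0 0 0 0 0 0 0.05;0 0 0 0 0 0 0.05;0 0 0 0 0 0 0.05", newtons=80)

```text
time: 31.72
tool_pos: [0.5236, -0.2906, 0.0559]
tcp_rot: [2.22, 2.221, -0.001]
wrist_force: [-3.3, 1.0, 5.5]
width: 0.152
```

```bash
python3 -c "
from h import *
plan([.522,-.289,.048],.3)
im,d=look('side','side17');crop(im,280,210,410,340,4.6,'s17')"
```

```text
t=31.72 shift [ 1.6 -1.6  7.9] turn [ 0.02  0.07 -0.27] jaw now 0.0 dj 0.3 q [-31.  16. 110.  -0.  53. -31.] F [-3.3  1.   5.5] w 0.152 pos [ 0.5236 -0.2906  0.0559]
```

View pics/s17.png

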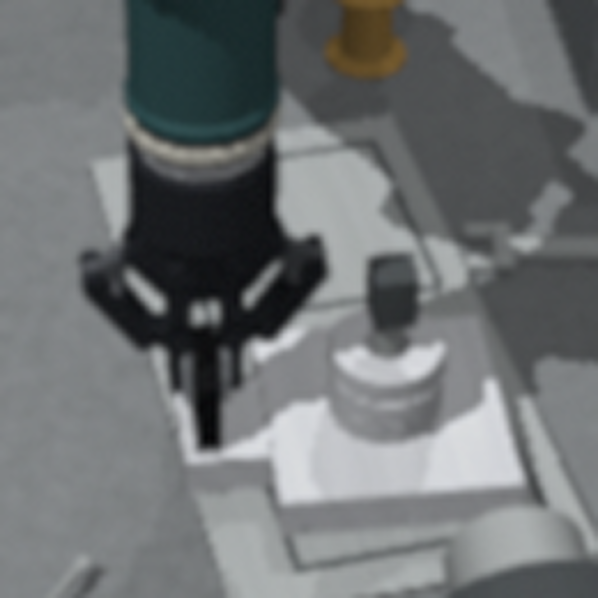

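Emit:
arm_command(targets="8 -1.2 0 0 0 -0.4 0.05;19 -2.7 0 0 0 -0.95 0.05;31 -4.5 0 0 0 -1.5 0.05;43 -6.2 0 0 0 -2.1 0.05;55 -8 0 0 0 -2.7 0.05;67 -9.7 0 0 0 -3.3 0.05;79 -11.4 0 0 0 -3.9 0.05;91 -13.1 0 0 0 -4.5 0.05;100 -14.4 0 0 0 -5 0.05;100 -14.4 0 0 0 -5 0.05")

```text
time: 32.6
tool_pos: [0.5106, -0.1898, 0.0559]
tcp_rot: [2.12, 2.314, 0.003]
wrist_force: [1.1, 1.6, 5.1]
width: 0.151
```

```bash
python3 -c "
from h import *
plan([.4998,-.1256,.0559],8.2)
im,d=look('side','side18');crop(im,280,210,410,340,4.6,'s18')"
```

```text
t=32.60 shift [64.9 -5.2 -0.1] turn [ 0.21  0.1  -3.19] jaw now 5.0 dj 3.2 q [-23.  11. 117.   0.  52. -28.] F [1.1 1.6 5.1] w 0.151 pos [ 0.5106 -0.1898  0.0559]
```

View pics/s18.png

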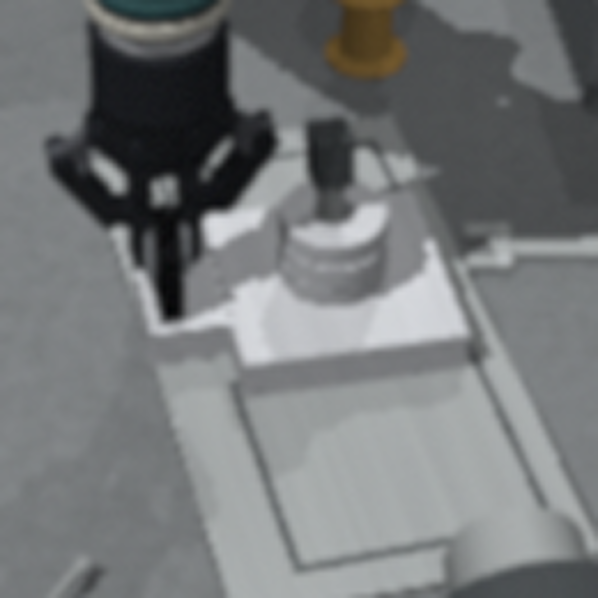

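Emit:
arm_command(targets="8 -0.7 0 0 0 -0.4 0.05;19 -1.6 0 0 0 -0.95 0.05;31 -2.5 0 0 0 -1.5 0.05;43 -3.4 0 0 0 -2.1 0.05;53 -4.3 0 0 0 -2.7 0.05;60 -4.8 0 0 0 -3 0.05;65 -5.2 0 0 0 -3.2 0.05;65 -5.2 0 0 0 -3.2 0.05;65 -5.2 0 0 0 -3.2 0.05")

```text
time: 33.4
tool_pos: [0.5006, -0.1269, 0.0559]
tcp_rot: [2.055, 2.37, 0.002]
wrist_force: [1.8, -1.9, 6.5]
width: 0.152
```

```bash
python3 -c "
from h import *
plan([.4998,-.1256,.0559],8.2)
im,d=look('side','side19');crop(im,290,210,390,300,7,'s19')
im,d=look('top','top19');crop(im,260,160,410,280,5,'t19')
"
```

```text
t=33.40 shift [ 1.4 -0.6 -0. ] turn [ 0.24  0.15 -0.04] jaw now 8.2 dj 0.0 q [-17.   8. 120.  -0.  51. -25.] F [ 1.8 -1.9  6.5] w 0.152 pos [ 0.5006 -0.1269  0.0559]
```

View pics/s19.png

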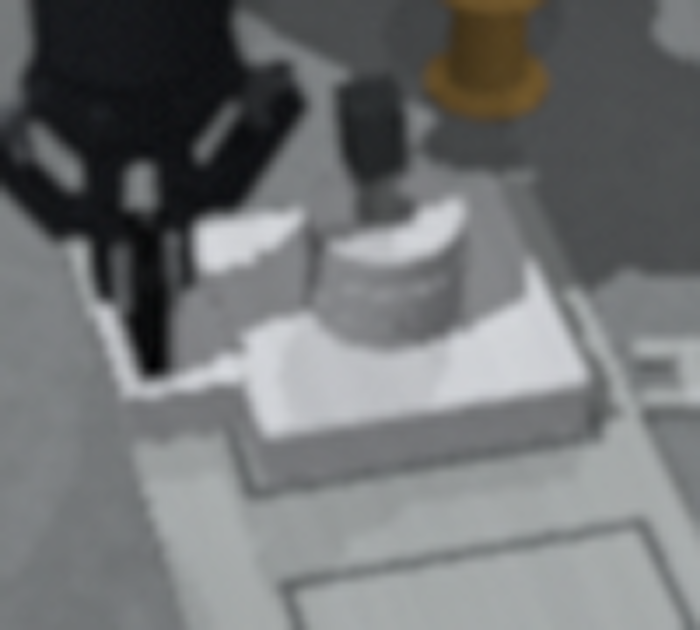

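View pics/t19.png

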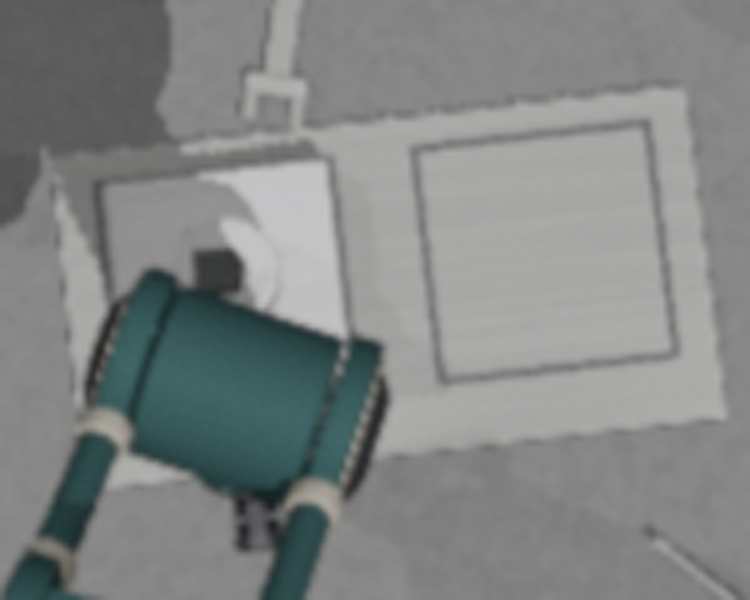

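```bash
cat > fin.py <<'E'
import sys
from h import *
# lines: fit on top face edges by profile; quad guess from expected pose
def car(n,tag,c,yaw,edges):
    im=np.load(f"pics/{n}{tag}.npz")['im']; r=np.radians(yaw); u=np.array([np.cos(r),np.sin(r)]); v=np.array([-u[1],u[0]])
    g=cv2.cvtColor(im,cv2.COLOR_BGR2GRAY).astype(np.float32)
    for name,nrm,tan,s0,s1 in edges:
        S=np.linspace(s0,s1,40); K_=np.arange(-.012,.0121,.0005); 
        N={'x':u,'y':v}; sg=-1 if nrm[0]=='-' else 1; nn=N[nrm[1]]*sg; tt=N[tan]
        P=c+nn*.065+S[:,None,None]*tt+K_[None,:,None]*nn
        Q=np.concatenate([P,np.full(P.shape[:2]+(1,),.032)],2).reshape(-1,3); uv=proj(n,Q).reshape(P.shape).astype(np.float32)
        pr=cv2.remap(g,uv[...,0],uv[...,1],cv2.INTER_LINEAR); d=np.clip(-np.gradient(cv2.GaussianBlur(pr,(7,1),2),axis=1),0,None)
        d=d-d.max(1,keepdims=True)*.5; d[d<0]=0; off=(d*K_).sum(1)/(d.sum(1)+1e-9)
        a=np.polyfit(S,off,1); print(n,name,"edge off from expected mm med %.2f"%(np.median(off)*1000),"slope deg %.2f"%np.degrees(np.arctan(a[0])), "sd %.2f"%(off.std()*1000))
E
python3 - <<'E'
from fin import *
car("top","19",np.array([.5951,-.1096]),8.2,[("right","-y","x",0,.055),("top","+x","y",-.055,-.01)])
car("side","19",np.array([.5966,-.1094]),8.2,[("right","-y","x",-.05,.055),("far","+x","y",-.055,-.03),("near-x","-x","y",-.055,-.03)])
E
```

```text
top right edge off from expected mm med 1.67 slope deg -0.11 sd 0.10
top top edge off from expected mm med 0.50 slope deg -0.29 sd 0.23
side right edge off from expected mm med 2.67 slope deg -0.12 sd 0.24
side far edge off from expected mm med 0.62 slope deg 0.26 sd 0.21
side near-x edge off from expected mm med 0.02 slope deg -4.31 sd 0.77
```

Emit:
arm_command(targets="1 -0.3 0 0 0 0 0.05;2 -0.6 0 0 0 0 0.05;2 -0.6 0 0 0 0 0.05;2 -0.6 0 0 0 0 0.05;2 -0.6 0 0 0 0 0.05")

```text
time: 33.92
tool_pos: [0.5002, -0.1262, 0.0559]
tcp_rot: [2.054, 2.368, 0.002]
wrist_force: [3.3, -6.8, 4.0]
width: 0.145
```

Run:
```python
from fin import *
look('side','side20');look('top','top20')
plan([.4998,-.1256,.0559],8.2)
car("top","20",np.array([.5951,-.1096]),8.2,[("right","-y","x",0,.055),("top","+x","y",-.055,-.01)])
car("side","20",np.array([.5966,-.1094]),8.2,[("right","-y","x",-.05,.055),("far","+x","y",-.055,-.03)])
```

```text
t=34.02 shift [ 0.6 -0.3  0. ] turn [ 0.28  0.24 -0.08] jaw now 8.1 dj 0.1 q [-17.   8. 121.  -0.  51. -25.] F [ 2.8 -6.5  3.2] w 0.147 pos [ 0.5002 -0.1262  0.0559]
top right edge off from expected mm med 1.60 slope deg 0.06 sd 0.06
top top edge off from expected mm med 0.20 slope deg -0.07 sd 0.17
side right edge off from expected mm med 2.18 slope deg 0.21 sd 0.19
side far edge off from expected mm med -0.22 slope deg 1.80 sd 0.25
```

Emit:
arm_command(targets="1 0 0 0 0 0 0.05;2 0 0 0 0 0 0.05;2.5 0 0 0 0 0 0.05;2.5 0 0 0 0 0 0.05;2.5 0 0 0 0 0 0.05")

```text
time: 34.43
tool_pos: [0.4997, -0.124, 0.0559]
tcp_rot: [2.054, 2.368, 0.001]
wrist_force: [2.1, -8.8, 5.7]
width: 0.144
```

Run:
```python
from fin import *
look('side','side21');look('top','top21')
plan([.4998,-.1256,.0559],8.2)
car("top","21",np.array([.5951,-.1096]),8.2,[("right","-y","x",0,.055),("top","+x","y",-.055,-.01)])
car("side","21",np.array([.5966,-.1094]),8.2,[("right","-y","x",-.05,.055),("far","+x","y",-.055,-.03)])
```

```text
t=34.53 shift [-1.6 -0.2  0. ] turn [ 0.27  0.27 -0.08] jaw now 8.1 dj 0.1 q [-17.   8. 121.  -0.  51. -25.] F [ 1.7 -8.   4.1] w 0.150 pos [ 0.4997 -0.124   0.0559]
top right edge off from expected mm med 0.92 slope deg 0.14 sd 0.09
top top edge off from expected mm med -0.04 slope deg -0.01 sd 0.16
side right edge off from expected mm med 0.28 slope deg 0.22 sd 0.19
side far edge off from expected mm med -0.30 slope deg 1.32 sd 0.25
```

Emit:
arm_command(targets="-1.2 0 0 0 0 0 0.05;-1.2 0 0 0 0 0 0.05;-1.2 0 0 0 0 0 0.45;-1.2 0 0 0 0 0 0.5;-1.2 0 0 0 0 0 0.5;-1.2 0 -20 0 0 0 0.5;-1.2 0 -60 0 0 0 0.5;-1.2 0 -100 0 0 0 0.5;-1.2 0 -150 0 0 0 0.55;-1.2 0 -150 0 0 0 0.6")

```text
time: 35.37
tool_pos: [0.501, -0.1235, 0.2115]
tcp_rot: [2.051, 2.367, 0.007]
wrist_force: [1.0, -0.3, 0.7]
width: 0.606
```

Run:
```python
from fin import *
look('side','side22');look('top','top22')
plan([.5342,.2206,.215],6.8)
car("top","22",np.array([.5951,-.1096]),8.2,[("right","-y","x",0,.055),("top","+x","y",-.055,-.01)])
car("side","22",np.array([.5966,-.1094]),8.2,[("right","-y","x",-.05,.055),("far","+x","y",-.055,-.03)])
```

```text
t=35.47 shift [335.2  83.4  -8. ] turn [0.35 0.15 1.38] jaw now 8.2 dj -1.4 q [-17.  -2. 113.   0.  68. -25.] F [-0.4 -0.4 -1.2] w 0.602 pos [ 0.4993 -0.123   0.2073]
top right edge off from expected mm med 0.88 slope deg 0.20 sd 0.13
top top edge off from expected mm med -0.01 slope deg -0.05 sd 0.17
side right edge off from expected mm med 0.32 slope deg 0.18 sd 0.18
side far edge off from expected mm med -0.49 slope deg 0.04 sd 0.12
```

Emit:
arm_command(targets="38 9.5 -8 0.3 0.1 1.4 0.6;76 19 -8 0.3 0.1 1.4 0.6;114 28 -8 0.3 0.1 1.4 0.6;152 38 -8 0.3 0.1 1.4 0.6;190 47 -8 0.3 0.1 1.4 0.6;228 57 -8 0.3 0.1 1.4 0.6;266 66 -8 0.3 0.1 1.4 0.6;304 76 -8 0.3 0.1 1.4 0.6;335 83.4 -8 0.3 0.1 1.4 0.6;335 83.4 -8 0.3 0.1 1.4 0.6")

```text
time: 36.3
tool_pos: [0.5305, 0.2258, 0.2085]
tcp_rot: [-2.075, -2.347, 0.008]
wrist_force: [0.4, -0.0, -0.4]
width: 0.602
```

Emit:
arm_command(targets="0 0 0 0 0 0 0.6;0 0 0 0 0 0 0.6;0 0 0 0 0 0 0.6")

```text
time: 36.55
tool_pos: [0.5313, 0.2195, 0.2103]
tcp_rot: [-2.084, -2.343, 0.009]
wrist_force: [-0.7, 0.0, 0.0]
width: 0.598
```

Run:
```python
from h import *
plan([.5342,.2206,.151],6.8)
im,d=look('top','top23');crop(im,100,190,220,300,6,'c23')
```

```text
t=36.55 shift [ 0.7  3.5 59.3] turn [-0.47 -0.03 -0.09] jaw now 6.7 dj 0.1 q [ 20.   5. 105.   0.  70.  13.] F [-0.7  0.   0. ] w 0.598 pos [0.5313 0.2195 0.2103]
```

View pics/c23.png

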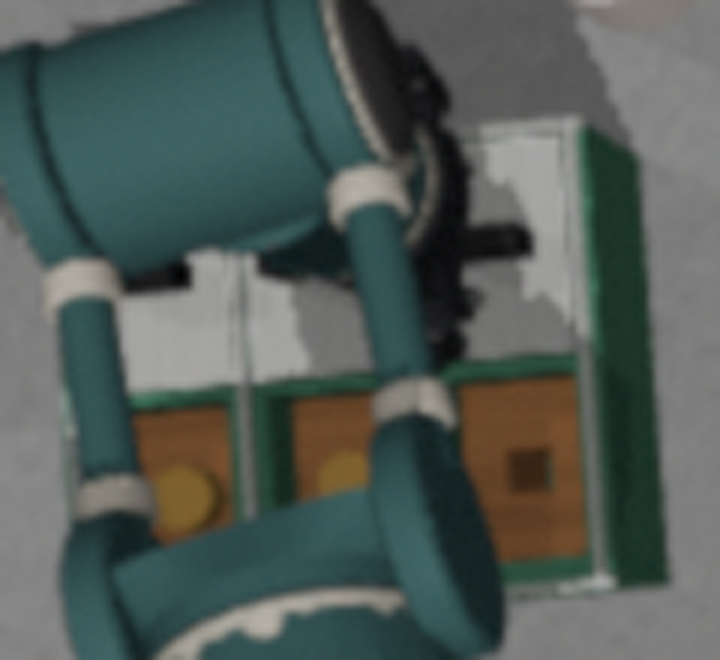

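Emit:
arm_command(targets="0.7 2 30 -0.4 0 0 0.6;0.7 2 52 -0.4 0 0 0.6;0.7 2 60 -0.4 0 0 0.6;0.7 2 60 -0.4 0 0 0.6;0.7 2 60 -0.4 0 0 0.1;0.7 2 60 -0.4 0 0 0;0.7 2 60 -0.4 0 0 0;0.7 2 60 -0.4 0 0 0;0.7 2 60 -0.4 0 0 0", newtons=50)

```text
time: 37.35
tool_pos: [0.5354, 0.2222, 0.1541]
tcp_rot: [2.085, 2.347, 0.009]
wrist_force: [1.3, -0.8, 4.9]
width: 0.15
```

Run:
```python
from h import *
plan([.4363,.2090,.1512],6.8)
```

```text
t=37.35 shift [ -1.4 -99.9   2.3] turn [ 0.31 -0.13 -0.04] jaw now 6.8 dj 0.0 q [ 20.   8. 109.   0.  63.  13.] F [ 1.3 -0.8  4.9] w 0.150 pos [0.5354 0.2222 0.1541]
```

Emit:
arm_command(targets="0 -10 0 0 0 0 0;0 -22 0 0 0 0 0;0 -34 0 0 0 0 0;0 -46 0 0 0 0 0;0 -58 0 0 0 0 0;0 -70 0 0 0 0 0;0 -82 0 0 0 0 0;0 -92 0 0 0 0 0;0 -100 0 0 0 0 0;0 -100 0 0 0 0 0")

```text
time: 38.18
tool_pos: [0.4344, 0.2106, 0.1541]
tcp_rot: [2.085, 2.348, 0.01]
wrist_force: [0.0, 0.4, 9.3]
width: 0.148
```

Emit:
arm_command(targets="0 0 0 0 0 0 0;0 0 0 0 0 0 0.6;0 0 0 0 0 0 0.6;0 0 0 0 0 0 0.6;0 0 -35 0 0 0 0.6;0 0 -62 0 0 0 0.6;0 0 -62 0 0 0 0.6;0 0 -62 0 0 0 0.6")

```text
time: 38.85
tool_pos: [0.4352, 0.2104, 0.2153]
tcp_rot: [2.086, 2.348, 0.008]
wrist_force: [-0.5, 0.4, -0.7]
width: 0.601
```

Run:
```python
from h import *
plan([.5245,.2985,.212],6.8)
im,d=look('side','side24');crop(im,230,100,370,200,5.5,'s24')
```

```text
t=38.85 shift [77.  99.   3.9] turn [ 0.26 -0.15 -0.04] jaw now 6.8 dj 0.0 q [ 23.  -6. 116.   0.  69.  16.] F [-0.5  0.4 -0.7] w 0.601 pos [0.4352 0.2104 0.2153]
```

View pics/s24.png

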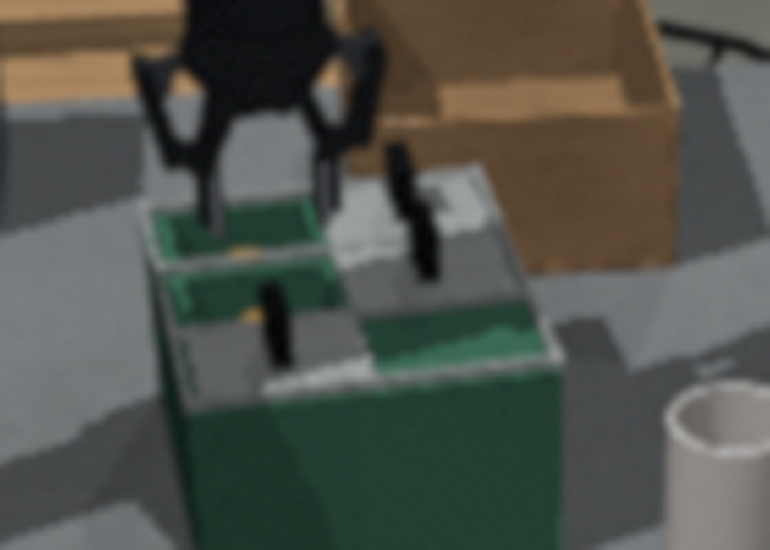

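Emit:
arm_command(targets="25 32 0 0 0 0 0.6;50 64 0 0 0 0 0.6;70 90 0 0 0 0 0.6;77 99 0 0 0 0 0.6;77 99 0 0 0 0 0.6;77 99 0 0 0 0 0.6;77 99 0 0 0 0 0.6")

```text
time: 39.48
tool_pos: [0.522, 0.2969, 0.2125]
tcp_rot: [-2.086, -2.348, 0.002]
wrist_force: [0.5, -0.1, -0.3]
width: 0.598
```

Emit:
arm_command(targets="0 0 30 0 0 0 0.6;0 0 54 0 0 0 0.6;0 0 62 0 0 0 0.6;0 0 62 0 0 0 0.6;0 0 62 0 0 0 0.1;0 0 62 0 0 0 0;0 0 62 0 0 0 0;0 0 62 0 0 0 0;0 0 62 0 0 0 0")

```text
time: 40.23
tool_pos: [0.5252, 0.2987, 0.1544]
tcp_rot: [2.086, 2.348, 0.009]
wrist_force: [0.1, -0.2, 6.1]
width: 0.151
```

Run:
```python
from h import *
plan([.4251,.2877,.1512],6.8)
```

```text
t=40.23 shift [   0.8 -100.7    2.7] turn [ 0.3  -0.16 -0.04] jaw now 6.8 dj 0.0 q [ 27.  11. 106.   0.  63.  20.] F [ 0.1 -0.2  6.1] w 0.151 pos [0.5252 0.2987 0.1544]
```

Emit:
arm_command(targets="0 -10 0 0 0 0 0;0 -22 0 0 0 0 0;0 -34 0 0 0 0 0;0 -46 0 0 0 0 0;0 -58 0 0 0 0 0;0 -70 0 0 0 0 0;0 -82 0 0 0 0 0;0 -92 0 0 0 0 0;0 -100 0 0 0 0 0;0 -100 0 0 0 0 0")

```text
time: 41.07
tool_pos: [0.4247, 0.2873, 0.1544]
tcp_rot: [2.085, 2.348, 0.011]
wrist_force: [-0.8, 0.5, 9.9]
width: 0.151
```

Emit:
arm_command(targets="0 0 0 0 0 0 0;0 0 0 0 0 0 0.6;0 0 0 0 0 0 0.6;0 0 0 0 0 0 0.6;0 0 -35 0 0 0 0.6;0 0 -62 0 0 0 0.6;0 0 -62 0 0 0 0.6;0 0 -62 0 0 0 0.6")

```text
time: 41.73
tool_pos: [0.4253, 0.2869, 0.2156]
tcp_rot: [2.086, 2.348, 0.009]
wrist_force: [-0.1, -0.5, -1.4]
width: 0.603
```

Run:
```python
from h import *
plan([.515,.3757,.212],6.8)
```

```text
t=41.73 shift [77.6 99.5  4.3] turn [ 0.28 -0.18 -0.04] jaw now 6.8 dj 0.0 q [ 31.  -2. 113.   0.  69.  24.] F [-0.1 -0.5 -1.4] w 0.603 pos [0.4253 0.2869 0.2156]
```

Emit:
arm_command(targets="25 32 0 0 0 0 0.6;50 64 0 0 0 0 0.6;70 90 0 0 0 0 0.6;77.6 99.5 0 0 0 0 0.6;77.6 99.5 0 0 0 0 0.6;77.6 99.5 0 0 0 0 0.6;77.6 99.5 0 0 0 0 0.6")

```text
time: 42.32
tool_pos: [0.5126, 0.3739, 0.2124]
tcp_rot: [-2.086, -2.348, 0.002]
wrist_force: [-1.4, -0.1, -0.5]
width: 0.597
```

Emit:
arm_command(targets="0 0 30 0 0 0 0.6;0 0 54 0 0 0 0.6;0 0 62 0 0 0 0.6;0 0 62 0 0 0 0.6;0 0 62 0 0 0 0.1;0 0 62 0 0 0 0;0 0 62 0 0 0 0;0 0 62 0 0 0 0;0 0 62 0 0 0 0")

```text
time: 43.07
tool_pos: [0.5153, 0.3759, 0.1546]
tcp_rot: [2.086, 2.348, 0.009]
wrist_force: [-0.5, -0.2, 5.9]
width: 0.151
```

Run:
```python
from h import *
plan([.4155,.3643,.1512],6.8)
```

```text
t=43.07 shift [   0.2 -100.5    2.9] turn [ 0.29 -0.19 -0.04] jaw now 6.8 dj 0.0 q [ 34.  14. 101.   0.  64.  27.] F [-0.5 -0.2  5.9] w 0.151 pos [0.5153 0.3759 0.1546]
```

Slide cover 2 shut, release it, and pull the arm well clear for the final look.

Emit:
arm_command(targets="0 -10 0 0 0 0 0;0 -22 0 0 0 0 0;0 -34 0 0 0 0 0;0 -46 0 0 0 0 0;0 -58 0 0 0 0 0;0 -70 0 0 0 0 0;0 -82 0 0 0 0 0;0 -92 0 0 0 0 0;0 -100 0 0 0 0 0;0 -100 0 0 0 0 0")

```text
time: 43.9
tool_pos: [0.4149, 0.3645, 0.1546]
tcp_rot: [2.086, 2.349, 0.011]
wrist_force: [0.3, -0.9, 9.6]
width: 0.151
```

Emit:
arm_command(targets="0 0 0 0 0 0 0;0 0 0 0 0 0 0.6;0 0 0 0 0 0 0.6;0 0 0 0 0 0 0.6;0 0 -35 0 0 0 0.6;0 0 -70 0 0 0 0.6;0 0 -100 0 0 0 0.6;0 0 -100 0 0 0 0.6")

```text
time: 44.57
tool_pos: [0.4175, 0.3655, 0.2592]
tcp_rot: [2.085, 2.347, 0.021]
wrist_force: [0.5, 1.3, 1.1]
width: 0.601
```

Emit:
arm_command(targets="40 0 -20 0 0 0 0.6;80 0 -20 0 0 0 0.6;120 0 -20 0 0 0 0.6;160 0 -20 0 0 0 0.6;200 0 -20 0 0 0 0.6;235 0 -20 0 0 0 0.6;235 0 -20 0 0 0 0.6;235 0 -20 0 0 0 0.6")

```text
time: 45.23
tool_pos: [0.3858, 0.5977, 0.27]
tcp_rot: [2.083, 2.351, -0.001]
wrist_force: [-0.2, -0.6, 0.5]
width: 0.597
```

Run:
```python
from fin import *
im,d=look('side','side25');cv2.imwrite('pics/s25.png',im)
im,d=look('top','top25');cv2.imwrite('pics/t25.png',im);crop(im,100,200,215,300,6,'c25');crop(im,265,165,345,265,6,'k25')
plan([.3,.6,.25],6.8)
car("top","25",np.array([.5951,-.1096]),8.2,[("right","-y","x",-.05,.055),("top","+x","y",-.055,.055),("bot","-x","y",.03,.055),("left","+y","x",-.055,.055)])
car("side","25",np.array([.5966,-.1094]),8.2,[("right","-y","x",-.05,.055),("far","+x","y",-.055,.0)])
print(qinfo("top",refine_quad(np.load('pics/top25.npz')['im'],proj("top",[[.5951+a*.0643-b*.0093-0,-.1096+a*.0093+b*.0643,.032] for a,b in((1,1),(1,-1),(-1,-1),(-1,1))]),w=2,pol=0),.032))
```

```text
t=45.33 shift [ 14.5 -85.7  21.1] turn [ 0.03  0.03 -0.03] jaw now 6.8 dj 0.0 q [55. 18. 84. -0. 78. 48.] F [ 0.4 -0.5 -0.8] w 0.597 pos [0.3868 0.5957 0.2712]
top right edge off from expected mm med 0.83 slope deg 0.10 sd 0.11
top top edge off from expected mm med -0.01 slope deg -0.24 sd 0.52
top bot edge off from expected mm med 0.73 slope deg 10.81 sd 1.87
top left edge off from expected mm med 0.91 slope deg -0.19 sd 0.37
side right edge off from expected mm med 0.26 slope deg 0.20 sd 0.19
side far edge off from expected mm med -0.41 slope deg 1.59 sd 0.63
(array([ 0.5962, -0.1092]), array([0.1318, 0.1321, 0.1326, 0.1222]), np.float64(-83.72), [[279.7, 196.8], [324.4, 191.5], [329.6, 236.1], [284.1, 238.1]])
```

View pics/s25.png

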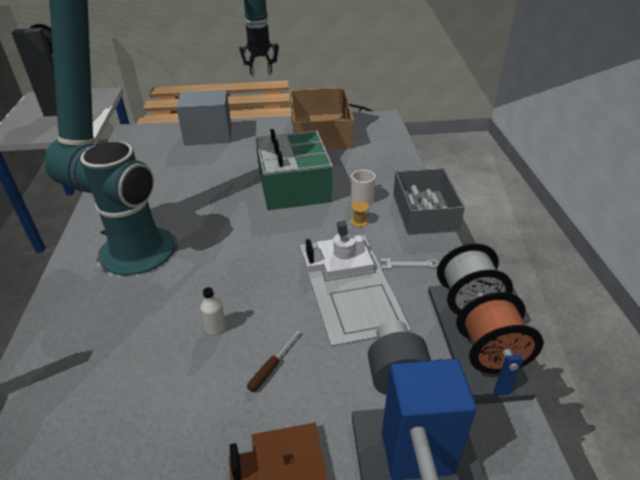

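View pics/t25.png

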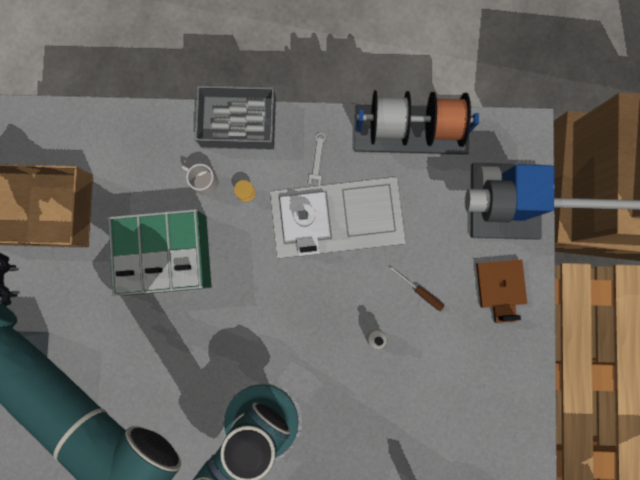

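View pics/c25.png

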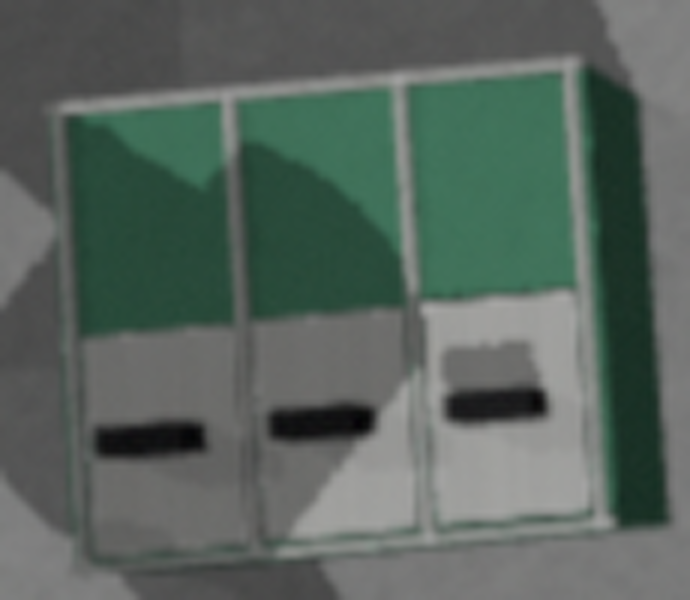

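View pics/k25.png

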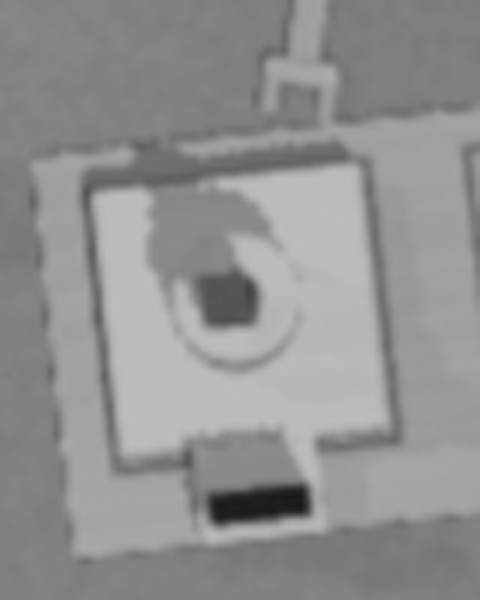

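```bash
python3 -c "
from workcell import bot
print(bot.finish_job())"
```

```text
the job is handed in; nothing more can be done
None
```

The feed-disc pack is made up, the carrier is on the ready mark, and I handed the job in after about 45 s of the 210 s. No verdict came back.

**What I did:**
- I slid covers 2, 1 and 0 back. Pockets 2 and 1 held bushes and pocket 0 held the pin.
- I stacked the three discs present over the bore at the loading mark and put the pin down through them.
- I slid the carrier by its handle onto the ready mark and turned it square with the mark. Then I slid all three covers shut.

**What the last checks showed:**
- **Pin:** it met the bore floor within about 0.5 mm of the height worked out for fully home, and it stood upright in the last pictures.
- **Discs:** measured when placed, the hole centres were within about 2 mm of the bore.
- **Carrier:** its edges are within 1 mm and about 0.3° of the ready mark in both views. One edge fit by the handle and two on the far edges were too noisy to use.
- **Covers:** all three look shut in the final pictures.
- **Bystanders:** the spool, bottle, wrench, mug, screwdriver and brown look-alike look unmoved.
- **Knocked carrier:** I saw no sign of it.

The two cameras disagreed by 1 to 2 mm with each other, and by about 1 mm with the arm. I averaged the views and corrected for the offset.

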